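Gauge the castor wheels, cover the firm ones, send the soft ones to the pump mat

TASK

Check the castor wheels on the bench one after another along the row, beginning at the end by the gauge's tray: press the tyre gauge fully down on each valve and watch its rod, which comes out past its black band (20 mm) on a firm tyre and stays short of it on a soft one. Slide every soft wheel, lying flat and never lifted, wholly onto the long black pump mat behind the row, its cover left loose; leave the firm wheels off the mat and press both clip corners of their covers fully home. Stand the gauge back upright in its tray and do not disturb the flask, the mug or the spanner.

Things in the scene. Friction and masses are not known exactly. Their poses are not given: they have to be found in the camera images.
- gauge: T-shaped steel tyre gauge, 250 g, standing in the tray. Origin: centre of the mouth of its bell foot; z up. Bell 36 mm across, 34 mm high, with a 24 mm wide mouth 15 mm deep up to a sprung plunger; 18 mm neck; on top a level barrel. Press the bell down over a valve stem until its rim sits on the valve collar (about 10 N): the rod then shows the pressure; part way down it reads too low.
- gauge_grip (a point): middle of the gauge's barrel, 72 mm straight above its mouth; axes as the gauge's. The barrel is square, 24 mm wide (y) and high (z), 120 mm long along x: grip it here across y.
- rod (a joint): how far the white measuring rod has come out of the +x end of the gauge's barrel, m; it goes back when the gauge is lifted: 0 at rest (its 6 mm end then shows), at most 0.044. With the gauge fully down, a soft tyre gives about 0.008 to 0.014, a firm one 0.025 to 0.033. The rod's black band comes out of the barrel at about 0.02.
- mat: flat black rubber pump mat, about 1 mm thick, fixed to the bench (things slide over it freely), 160 mm along its own x (away from the robot) by 660 mm along its y. Origin: its centre, at bench level.
- tray: low aluminium tray, fixed, 110 mm (x) by 130 mm (y), walls 22 mm high and 5 mm thick. Origin: centre of its underside.
- tray_in (a point): centre of the tray's inner floor, 5 mm over the bench, where the gauge stands.
- flask: grey drinking flask, 70 mm across, 200 mm tall, a bystander. Origin: centre of its underside.
- mug: dark steel mug, 76 mm across, 85 mm tall, a bystander. Origin: centre of its underside.
- spanner: steel spanner lying on the bench in some starts (else None), a bystander. Origin: underside, about its middle.
- wheel_a: castor wheel lying flat: black tyre 110 mm across, 40 mm thick, 0.35 to 0.7 kg. Origin: centre of its underside. On top, at +28 mm along its x, a brass valve: collar 32 mm wide, top 50 mm over the bench; its sprung 10 mm stem stands 25 mm higher and sinks at 2 to 9 N, 16 mm at most. White cover, corners at x -18, y +28 and -28 mm. Three wheels in a row, perhaps a fourth (d or e); absent: None.
- clip_a_l (a joint): the clip corner at y +28 mm of the cover of wheel_a: a white pad 24 mm square, its top 48 mm over the bench at 0 (loose), 42 mm at 0.006 (home, its stop). Sinks at 6 N and stays where pressed; beyond 0.005 counts as home.
- clip_a_r (a joint): the clip corner at y -28 mm of the cover of wheel_a: a white pad 24 mm square, its top 48 mm over the bench at 0 (loose), 42 mm at 0.006 (home, its stop). Sinks at 6 N and stays where pressed; beyond 0.005 counts as home.
- wheel_b: castor wheel lying flat: black tyre 110 mm across, 40 mm thick, 0.35 to 0.7 kg. Origin: centre of its underside. On top, at +28 mm along its x, a brass valve: collar 32 mm wide, top 50 mm over the bench; its sprung 10 mm stem stands 25 mm higher and sinks at 2 to 9 N, 16 mm at most. White cover, corners at x -18, y +28 and -28 mm. Three wheels in a row, perhaps a fourth (d or e); absent: None.
- clip_b_l (a joint): the clip corner at y +28 mm of the cover of wheel_b: a white pad 24 mm square, its top 48 mm over the bench at 0 (loose), 42 mm at 0.006 (home, its stop). Sinks at 6 N and stays where pressed; beyond 0.005 counts as home.
- clip_b_r (a joint): the clip corner at y -28 mm of the cover of wheel_b: a white pad 24 mm square, its top 48 mm over the bench at 0 (loose), 42 mm at 0.006 (home, its stop). Sinks at 6 N and stays where pressed; beyond 0.005 counts as home.
- wheel_c: castor wheel lying flat: black tyre 110 mm across, 40 mm thick, 0.35 to 0.7 kg. Origin: centre of its underside. On top, at +28 mm along its x, a brass valve: collar 32 mm wide, top 50 mm over the bench; its sprung 10 mm stem stands 25 mm higher and sinks at 2 to 9 N, 16 mm at most. White cover, corners at x -18, y +28 and -28 mm. Three wheels in a row, perhaps a fourth (d or e); absent: None.
- clip_c_l (a joint): the clip corner at y +28 mm of the cover of wheel_c: a white pad 24 mm square, its top 48 mm over the bench at 0 (loose), 42 mm at 0.006 (home, its stop). Sinks at 6 N and stays where pressed; beyond 0.005 counts as home.
- clip_c_r (a joint): the clip corner at y -28 mm of the cover of wheel_c: a white pad 24 mm square, its top 48 mm over the bench at 0 (loose), 42 mm at 0.006 (home, its stop). Sinks at 6 N and stays where pressed; beyond 0.005 counts as home.
- wheel_d: castor wheel lying flat: black tyre 110 mm across, 40 mm thick, 0.35 to 0.7 kg. Origin: centre of its underside. On top, at +28 mm along its x, a brass valve: collar 32 mm wide, top 50 mm over the bench; its sprung 10 mm stem stands 25 mm higher and sinks at 2 to 9 N, 16 mm at most. White cover, corners at x -18, y +28 and -28 mm. Three wheels in a row, perhaps a fourth (d or e); absent: None.
- clip_d_l (a joint): the clip corner at y +28 mm of the cover of wheel_d: a white pad 24 mm square, its top 48 mm over the bench at 0 (loose), 42 mm at 0.006 (home, its stop). Sinks at 6 N and stays where pressed; beyond 0.005 counts as home.
- clip_d_r (a joint): the clip corner at y -28 mm of the cover of wheel_d: a white pad 24 mm square, its top 48 mm over the bench at 0 (loose), 42 mm at 0.006 (home, its stop). Sinks at 6 N and stays where pressed; beyond 0.005 counts as home.
- wheel_e: castor wheel lying flat: black tyre 110 mm across, 40 mm thick, 0.35 to 0.7 kg. Origin: centre of its underside. On top, at +28 mm along its x, a brass valve: collar 32 mm wide, top 50 mm over the bench; its sprung 10 mm stem stands 25 mm higher and sinks at 2 to 9 N, 16 mm at most. White cover, corners at x -18, y +28 and -28 mm. Three wheels in a row, perhaps a fourth (d or e); absent: None.
- clip_e_l (a joint): the clip corner at y +28 mm of the cover of wheel_e: a white pad 24 mm square, its top 48 mm over the bench at 0 (loose), 42 mm at 0.006 (home, its stop). Sinks at 6 N and stays where pressed; beyond 0.005 counts as home.
- clip_e_r (a joint): the clip corner at y -28 mm of the cover of wheel_e: a white pad 24 mm square, its top 48 mm over the bench at 0 (loose), 42 mm at 0.006 (home, its stop). Sinks at 6 N and stays where pressed; beyond 0.005 counts as home.
Things that resemble listed ones, but are neither listed nor needed, are in the scene too. There is more than one size of the gauge; the job needs the larger.

How it is judged:
On the way, in this order (a step that is already met when the one before it is completed fails the run):
1. the gauge has been pressed fully down on the valve of the first wheel of the row, counted from the tray (world y of gauge between 0.1 and 0.29 m and ((x of gauge in the frame of wheel_a between 0.016 and 0.04 m and y of gauge in the frame of wheel_a between -0.012 and 0.012 m and z of gauge in the frame of wheel_a below 0.0535 m) or (x of gauge in the frame of wheel_b between 0.016 and 0.04 m and y of gauge in the frame of wheel_b between -0.012 and 0.012 m and z of gauge in the frame of wheel_b below 0.0535 m) or (x of gauge in the frame of wheel_c between 0.016 and 0.04 m and y of gauge in the frame of wheel_c between -0.012 and 0.012 m and z of gauge in the frame of wheel_c below 0.0535 m))), for 0.2 s.
2. the gauge has been pressed fully down on the valve of the second wheel of the row, counted from the tray (world y of gauge between -0.065 and 0.125 m and ((x of gauge in the frame of wheel_a between 0.016 and 0.04 m and y of gauge in the frame of wheel_a between -0.012 and 0.012 m and z of gauge in the frame of wheel_a below 0.0535 m) or (x of gauge in the frame of wheel_b between 0.016 and 0.04 m and y of gauge in the frame of wheel_b between -0.012 and 0.012 m and z of gauge in the frame of wheel_b below 0.0535 m) or (x of gauge in the frame of wheel_c between 0.016 and 0.04 m and y of gauge in the frame of wheel_c between -0.012 and 0.012 m and z of gauge in the frame of wheel_c below 0.0535 m))), for 0.2 s.
3. the gauge has been pressed fully down on the valve of the third wheel of the row, counted from the tray (world y of gauge between -0.23 and -0.04 m and ((x of gauge in the frame of wheel_a between 0.016 and 0.04 m and y of gauge in the frame of wheel_a between -0.012 and 0.012 m and z of gauge in the frame of wheel_a below 0.0535 m) or (x of gauge in the frame of wheel_b between 0.016 and 0.04 m and y of gauge in the frame of wheel_b between -0.012 and 0.012 m and z of gauge in the frame of wheel_b below 0.0535 m) or (x of gauge in the frame of wheel_c between 0.016 and 0.04 m and y of gauge in the frame of wheel_c between -0.012 and 0.012 m and z of gauge in the frame of wheel_c below 0.0535 m))), for 0.2 s.
4. the gauge has been pressed fully down on the valve of the fourth wheel, if there is one (((x of gauge in the frame of wheel_d between 0.016 and 0.04 m and y of gauge in the frame of wheel_d between -0.012 and 0.012 m and z of gauge in the frame of wheel_d below 0.0535 m) or (x of gauge in the frame of wheel_e between 0.016 and 0.04 m and y of gauge in the frame of wheel_e between -0.012 and 0.012 m and z of gauge in the frame of wheel_e below 0.0535 m))), for 0.2 s.
At the end, for the whole second after the job is handed in: Soft wheels lie flat on the mat, overhanging it by 10 mm at most, covers not pressed home; firm wheels lie flat, centre off the mat, both clip corners home (over 5 mm of 6); the gauge stands upright on the tray's floor; all at rest (angle between each of wheel_a, wheel_b, wheel_c, wheel_d, wheel_e, gauge's own z axis and vertical below 0.1 rad and height (world z) of each of wheel_a, wheel_b, wheel_c, wheel_d, wheel_e below 0.006 m and linear speed of each of wheel_a, wheel_b, wheel_c, wheel_d, wheel_e, gauge below 0.02 m/s and value of joint each of clip_a_l, clip_a_r, clip_c_l, clip_c_r, clip_d_l, clip_d_r below 0.004 m and x of wheel_a in the frame of mat between -0.035 and 0.035 m and y of wheel_a in the frame of mat between -0.285 and 0.285 m and value of joint each of clip_b_l, clip_b_r, clip_e_l, clip_e_r above 0.005 m and not (x of wheel_b in the frame of mat between -0.08 and 0.08 m and y of wheel_b in the frame of mat between -0.33 and 0.33 m) and x of wheel_c in the frame of mat between -0.035 and 0.035 m and y of wheel_c in the frame of mat between -0.285 and 0.285 m and x of wheel_d in the frame of mat between -0.035 and 0.035 m and y of wheel_d in the frame of mat between -0.285 and 0.285 m and not (x of wheel_e in the frame of mat between -0.08 and 0.08 m and y of wheel_e in the frame of mat between -0.33 and 0.33 m) and x of gauge in the frame of tray between -0.05 and 0.05 m and y of gauge in the frame of tray between -0.06 and 0.06 m and height (world z) of gauge below 0.012 m and contact force between the fingers and anything else below 0.2 N); the robot touches nothing.
It fails at once if a wheel is lifted or tipped (height (world z) of any of wheel_a, wheel_b, wheel_c, wheel_d, wheel_e above 0.03 m or angle between any of wheel_a, wheel_b, wheel_c, wheel_d, wheel_e's own z axis and vertical above 0.5 rad).
It fails at once if a bystander is moved by more than 30 mm (distance of any of flask, mug, spanner from where it was at the start of the episode above 0.03 m).
Of wheel_d, wheel_e, spanner only 1 to 1 are there at a start; the rules pass over those that are not, and their reading is None.
At some moment in a run one of wheel_a, wheel_b, wheel_c, wheel_d, wheel_e may be knocked a few centimetres aside while the robot is not near it.
It also fails if it takes over 208 s, if anything falls off the work surface, if the arm or the gripper's body presses on something with over 40 N, if the wrist force passes 120 N, or if a joint passes its speed limit or range.

ROBOT

A 6-joint arm with a two-finger parallel gripper is mounted at the origin on the work surface. World frame = base frame: x ahead of the robot, y to its left, z up, the work surface at z = 0. Lengths are in m, angles in rad, forces in N, time in s.
With the tool pointing down it reaches from about 0.3 to 0.875 m from the base axis. Payload 6.4 kg.
Tool frame: the origin (TCP) lies between the finger pads; the fingertips stand ctrl.tip_extent ahead of it and the grasp point (between the pads) is the TCP (ctrl.tip_extent is the distance from the TCP to the fingertips, in m); z points along the fingers, y is the line along which they close (so a half turn about z gives the same grasp; the last joint's range is limited). The gripper opens to 85 mm and grips with 20 to 120 N. Pads are 22 mm wide; open, the fingers measure 114 mm over their backs; the gripper's body (76 mm by 85 mm) begins 54 mm behind the grasp point. The pads swing forward as they close: fully open they stand 13 mm farther back than shut.
Start: joints at [-1.345, 0.181, 1.607, -0, 1.354, -0.206], TCP at [0.241, -0.522, 0.25] pointing down, gripper open.
Joint ranges: [-2.99, 2.99], [-0.89, 2.07], [0.3, 2.58], [-1.14, 4.28], [0, 2.63], [-3.12, 3.12]. Speed limits (rad/s): [2.57, 2.57, 3.01, 3.14, 3.14, 3.14].

INTERFACE

Orientations are given as a unit quaternion [w, x, y, z].
In Python, from bench import ctrl gives the robot as it stands.
- The arm moves only by the tool send_rows, never from a script. Its arguments are lists of equal length, an entry for each row: "dr": the turn, a rotation vector about the tool's x, y, z in units of 6 degrees (1.0 is 6 degrees), a list of three; "xyz": the shift along the tool's x, y, z in cm, a list of three; "jaw": the opening in per cent of the stroke, from 0 (shut) to 100 (fully open). In form: {"dr": [[wx, wy, wz], ...], "xyz": [[dx, dy, dz], ...], "jaw": [jaw, ...]}. A call has exactly 8 rows; each row is the pose to reach, as a shift and turn from the pose commanded when the call began, along the tool's axes at that moment; what a row does not reach only later rows make up. A row lasts 1/8 s, in which the tool goes at most 62.5 mm and 10.7 degrees, less where a joint would pass 70% of its speed; a pose out of reach is approached as far as the arm can. A call with a gripper value outside its range is refused whole. The fingers move at their own pace and stop on an object; the grip force is fixed at half the most. Time passes only in rows, so rows that repeat a pose let the fingers close, or fill a call up. It gives the time, the measured TCP pose, the force, the opening and the grip force at its end, in the units of the state.
- ctrl.get_obs(): the state, without advancing time (a new reading comes with each control period).
- ctrl.camera(name): name is "side" or "top" or "wrist"; returns the picture (420x560x3 uint8, red, green, blue); there is no depth.
- ctrl.calibration(name): a dict with "camera_matrix" (3x3 intrinsics, pixels), "world_from_camera" (4x4, takes a point from camera to world coordinates). Camera axes: x right, y up, looking along -z (the intrinsics and any distortion apply to the point x, -y, -z); pixel columns grow to the right and rows downward; lengths in m; the calibration is good to about 2 mm. The wrist camera is an equidistant fisheye: a pixel r from the principal point sees the ray r / f radians off the axis. A picture is of the moment at which its call begins: read the wrist's pose just before it. calibration takes no time and is no camera call; for the wrist camera it gives the pose at the moment of the call.
- ctrl.hand_in(): hands the job in; it is judged then, once.
The state is a dict: "time_s": time; "q": joint angles; "dq": joint speeds; "joint_efforts": joint torques, N m; "eef_pos": TCP position; "eef_rot": TCP orientation; "wrist_force": force on the tool from outside, world axes, zero at the start; "torque": the same for the moment, N m; "opening": opening from 0.0 (shut) to 1.0 (fully open); "grasp_force": force on a finger pad.
Only numpy, scipy, OpenCV 4.12 (cv2) and the standard library are available. Lean on these libraries where they do the work, as an engineer would, in place of code of your own. Each camera call takes 0.05 s, during which the arm holds its last target. There are 200 camera calls.

## Working session

There is one attempt and no reset: what is moved stays moved. The work goes in short steps, Python scripts to look and compute and a tool call to move; the robot and the scene stay as the last step left them, time stands still between calls to the robot, and variables do not carry over. Pictures are saved under pics/ and viewed, at most 14 in all, crops included, and the job is handed in when it is done.

Besides the shell and the picture viewer there is one more tool, called after "Request:" in YAML: its name, and indented under it one key for each argument. send_rows: Moves the arm, as the interface text tells. Its arguments: {"type":"object","properties":{"dr":{"type":"array","items":{"type":"array","items":{"type":"number"}}},"xyz":{"type":"array","items":{"type":"array","items":{"type":"number"}}},"jaw":{"type":"array","items":{"type":"number"}}},"required":["dr","xyz","jaw"]}

```bash
mkdir -p pics
cat > h.py <<'E'
import numpy as np,cv2
from bench import ctrl
from scipy.spatial.transform import Rotation as R
def snap(n,f):
    im=ctrl.camera(n); cv2.imwrite('pics/'+f,im[:,:,::-1]); return im
def px2w(n,u,v,z,cal=None):
    c=cal or ctrl.calibration(n);K=c['camera_matrix'];T=np.array(c['world_from_camera'])
    x=(u-K[0][2])/K[0][0];y=(v-K[1][2])/K[1][1]
    if n=='wrist':
        r=np.hypot(x,y);s=np.sin(r)/max(r,1e-9);d=np.array([x*s,-y*s,-np.cos(r)])
    else: d=np.array([x,-y,-1])
    d=T[:3,:3]@d;o=T[:3,3]
    return (o+d*(z-o[2])/d[2]).round(4)
def w2px(n,p,cal=None):
    c=cal or ctrl.calibration(n);K=c['camera_matrix'];T=np.array(c['world_from_camera'])
    q=T[:3,:3].T@(np.array(p)-T[:3,3]);a=np.array([q[0],-q[1],-q[2]])
    if n=='wrist':
        t=np.arctan2(np.hypot(a[0],a[1]),a[2]);s=t/np.hypot(a[0],a[1]);x,y=a[0]*s,a[1]*s
    else: x,y=a[0]/a[2],a[1]/a[2]
    return np.array([K[0][0]*x+K[0][2],K[1][1]*y+K[1][2]]).round(1)
def state():
    o=ctrl.get_obs();q=o['eef_rot'];r=R.from_quat([q[1],q[2],q[3],q[0]])
    return o,np.array(o['eef_pos']),r
def go(p,yaw=None):
    """tool-frame shift (cm) to world p; dr z (6deg units) so that the tool points down with closing axis y at yaw (world angle, mod pi)"""
    o,e,r=state();print('t',round(o['time_s'],2),'at',e.round(4),'F',np.round(o['wrist_force'],1),'op',round(o['opening'],3))
    print('xyz cm',(r.inv().apply(np.array(p)-e)*100).round(2))
    if yaw is not None:
        for k in (0,1):
            a=yaw+k*np.pi;y=np.array([np.cos(a),np.sin(a),0]);z=np.array([0,0,-1.]);x=np.cross(y,z)
            print('dr',((r.inv()*R.from_matrix(np.c_[x,y,z])).as_rotvec()/np.radians(6)).round(2))
E
python3 - <<'E'
from h import *
o,e,r=state();print(o,r.as_matrix().round(3),ctrl.tip_extent)
snap('top','t0.png');snap('side','s0.png')
for n in('top','side'):
    c=ctrl.calibration(n);print(n,np.array(c['camera_matrix']).round(1).tolist(),np.array(c['world_from_camera']).round(3).tolist())
E
```

```text
{'time_s': 0.0, 'q': array([-1.34534250e+00,  1.81531541e-01,  1.60799106e+00, -4.14590671e-06,
        1.35377273e+00, -2.06332980e-01]), 'dq': array([ 0.00093165, -0.00116115, -0.00094408,  0.00087966,  0.00127155,
       -0.0003776 ]), 'joint_efforts': array([ 1.57220635e-03, -4.44871330e+01, -3.51331758e+01, -8.70009626e-05,
        9.17992234e-03, -3.47276136e-05]), 'eef_pos': array([ 0.2405168 , -0.52172604,  0.24939764]), 'eef_rot': array([-8.51279499e-04,  9.76784949e-01,  2.14220538e-01, -1.01628800e-05]), 'wrist_force': array([ 0.70383851,  0.058133  , -0.37062452]), 'torque': array([-0.03182773,  0.02552588,  0.02720509]), 'grasp_force': 0.0, 'opening': 1.0021184183234049} [[ 0.908  0.418 -0.   ]
 [ 0.418 -0.908  0.002]
 [ 0.    -0.002 -1.   ]] 0.019
top [[513.7, 0.0, 285.0], [0.0, 513.7, 210.6], [0.0, 0.0, 1.0]] [[0.027, 0.995, -0.1, 0.431], [-0.999, 0.029, 0.024, 0.046], [0.027, 0.1, 0.995, 1.474], [0.0, 0.0, 0.0, 1.0]]
side [[397.9, 0.0, 286.7], [0.0, 397.9, 210.9], [0.0, 0.0, 1.0]] [[-0.998, 0.022, -0.067, 0.505], [-0.069, -0.48, 0.874, 1.006], [-0.013, 0.877, 0.48, 0.625], [0.0, 0.0, 0.0, 1.0]]
```

View pics/t0.png

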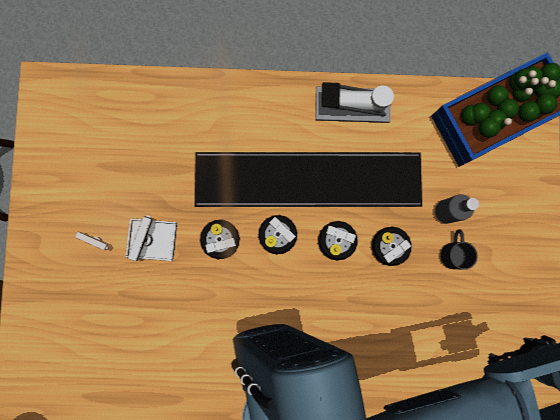

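View pics/s0.png

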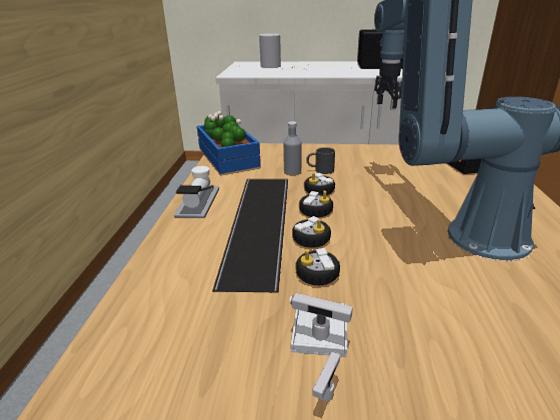

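The four wheels in the top view are near (219,239), (278,235), (337,241) and (391,246). The tray with the larger gauge is near (150,240), the small decoy near (93,240), and the mat spans columns 195–421, rows 153–206. I'll zoom in for the details.

Run:
```python
from h import *
im=cv2.imread('pics/t0.png')
a=cv2.resize(im[212:272,118:252],(800,358),interpolation=cv2.INTER_CUBIC)
b=cv2.resize(im[212:272,252:420],(672,240),interpolation=cv2.INTER_CUBIC)
b=cv2.copyMakeBorder(b,0,0,0,128,cv2.BORDER_CONSTANT)
cv2.imwrite('pics/z0.png',np.vstack([a,b]))
for c in [(195,153),(421,153),(195,206),(421,206)]: print('mat',px2w('top',*c,0))
for c in [(219,239),(278,235),(337,241),(391,246)]: print('wheel',px2w('top',*c,.04))
```

```text
mat [0.7403 0.2763 0.    ]
mat [ 0.7619 -0.3845  0.    ]
mat [0.5857 0.2695 0.    ]
mat [ 0.6052 -0.3846  0.    ]
wheel [0.4912 0.1929 0.04  ]
wheel [0.507  0.0292 0.04  ]
wheel [ 0.4949 -0.1363  0.04  ]
wheel [ 0.4851 -0.2882  0.04  ]
```

View pics/z0.png

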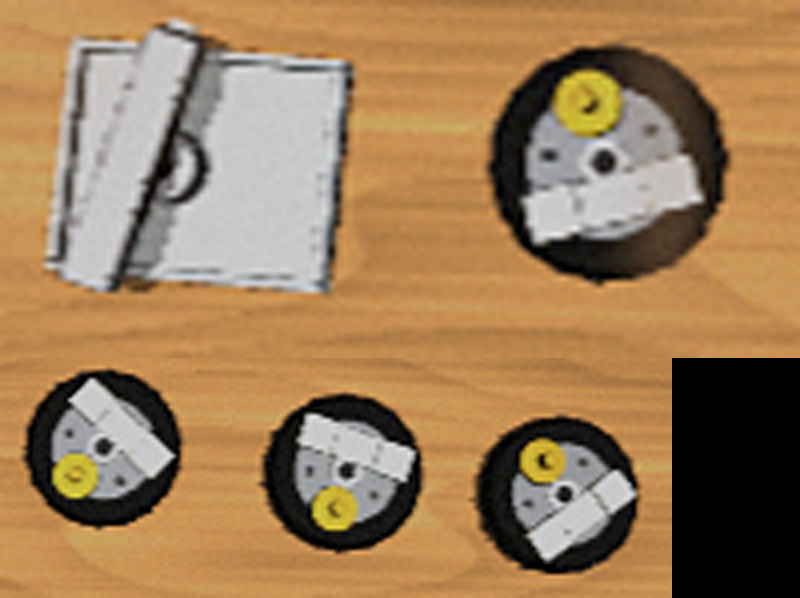

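The barrel is centred at about (140,238.5), tilted in the tray, with the valves in yellow and the white covers opposite them. I'll compute the poses and go over the gauge.

Run:
```python
from h import *
U=lambda X,Y:(118+X/5.97,212+Y/5.97)
L=lambda X,Y:(252+X/4,212+(Y-358)/4)
a=px2w('top',*U(178,33),.089);b=px2w('top',*U(88,284),.089);print('barrel ends',a,b,np.linalg.norm(a-b),'mid',px2w('top',*U(133,158),.089),np.degrees(np.arctan2(*(a-b)[[1,0]])))
print('tray',[px2w('top',*U(*c),.022) for c in[(75,38),(350,65),(48,268),(328,292)]])
for n,v,c in [(1,U(588,103),U(608,163)),(2,L(75,476),L(104,447)),(3,L(334,508),L(343,472)),(4,L(542,461),L(558,495))]:
    V=px2w('top',*v,.05);C=px2w('top',*c,.04);d=V-C;print(n,V,C,np.hypot(*d[:2]),np.degrees(np.arctan2(d[1],d[0])))
print('flask',px2w('top',457,210,0))
yaw=np.arctan2(*(a-b)[[1,0]])+np.pi/2
m=px2w('top',*U(133,158),.089);go([m[0],m[1],.25],yaw)
```

```text
barrel ends [0.5414 0.3808 0.089 ] [0.428  0.4147 0.089 ] 0.1183586498740164 mid [0.4847 0.3978 0.089 ] -16.643603776113455
tray [array([0.543 , 0.4451, 0.022 ]), array([0.534 , 0.3156, 0.022 ]), array([0.4348, 0.4515, 0.022 ]), array([0.4271, 0.3207, 0.022 ])]
1 [0.5175 0.1998 0.05  ] [0.4904 0.1905 0.04  ] 0.028651352498616844 18.940858672626188
2 [0.4879 0.0488 0.05  ] [0.5091 0.0292 0.04  ] 0.02887213189218974 137.24574256589509
3 [ 0.4708 -0.1312  0.05  ] [ 0.4963 -0.1384  0.04  ] 0.02649698096010187 164.23281745752436
4 [ 0.5075 -0.276   0.05  ] [ 0.4845 -0.2897  0.04  ] 0.026771066471098944 30.780234483487188
flask [ 0.5966 -0.4901  0.    ]
t 0.1 at [ 0.2405 -0.5218  0.2495] F [ 0.5 -0.3  0.1] op 0.997
xyz cm [ 60.66 -73.3    0.08]
dr [-0.00e+00 -2.00e-02 -2.31e+01]
dr [-0.01  0.    6.9 ]
```

Request:
send_rows:
  dr:
    - [0, 0, -1.45]
    - [0, 0, -2.9]
    - [0, 0, -4.3]
    - [0, 0, -5.8]
    - [0, 0, -7.2]
    - [0, 0, -8.7]
    - [0, 0, -10.1]
    - [0, 0, -11.5]
  xyz:
    - [3.8, -4.6, 0]
    - [7.6, -9.2, 0]
    - [11.4, -13.7, 0]
    - [15.2, -18.3, 0]
    - [19, -22.9, 0]
    - [22.8, -27.5, 0]
    - [26.6, -32, 0]
    - [30.3, -36.6, 0]
  jaw: [100, 100, 100, 100, 100, 100, 100, 100]

```text
time_s: 1.1
eef_pos: [0.3627, -0.0612, 0.2503]
eef_rot: [0.0, 0.682, 0.731, 0.0]
wrist_force: [0.8, -1.1, -0.2]
opening: 0.997
grasp_force: 0.0
```

Run:
```python
from h import *
go([.4847,.3978,.25],np.radians(73.4))
```

```text
t 1.1 at [ 0.3627 -0.0612  0.2503] F [ 0.8 -1.1 -0.2] op 0.997
xyz cm [4.494e+01 1.536e+01 3.000e-02]
dr [ 0.000e+00  1.000e-02 -1.157e+01]
dr [ 1.000e-02 -0.000e+00  1.843e+01]
```

Request:
send_rows:
  dr:
    - [0, 0, -1.45]
    - [0, 0, -2.9]
    - [0, 0, -4.35]
    - [0, 0, -5.8]
    - [0, 0, -7.2]
    - [0, 0, -8.7]
    - [0, 0, -10.1]
    - [0, 0, -11.6]
  xyz:
    - [5.6, 1.9, 0]
    - [11.2, 3.8, 0]
    - [16.9, 5.8, 0]
    - [22.5, 7.7, 0]
    - [28.1, 9.6, 0]
    - [33.7, 11.5, 0]
    - [39.3, 13.4, 0]
    - [44.9, 15.4, 0]
  jaw: [100, 100, 100, 100, 100, 100, 100, 100]

```text
time_s: 2.1
eef_pos: [0.487, 0.397, 0.2498]
eef_rot: [-0.0, 0.142, 0.99, -0.0]
wrist_force: [1.4, -0.5, 1.4]
opening: 0.998
grasp_force: 0.0
```

Run:
```python
from h import *
go([.4847,.3978,.077],np.radians(73.4))
im=snap('wrist','w1.png');c=ctrl.calibration('wrist')
print(np.array(c['camera_matrix']).round(1).tolist(),np.array(c['world_from_camera']).round(3).tolist())
print(w2px('wrist',[.4847,.3978,.089]),w2px('wrist',[.5414,.3808,.089]),w2px('wrist',[.428,.4147,.089]))
```

```text
t 2.1 at [0.487  0.397  0.2498] F [ 1.4 -0.5  1.4] op 0.998
xyz cm [ 0.24  0.02 17.28]
dr [-0.01 -0.    0.04]
dr [ 0.000e+00 -1.000e-02 -2.996e+01]
[[325.2, 0.0, 283.9], [0.0, 325.2, 209.1], [0.0, 0.0, 1.0]] [[0.273, -0.927, -0.259, 0.421], [0.962, 0.264, 0.07, 0.421], [0.004, -0.268, 0.963, 0.373], [0.0, 0.0, 0.0, 1.0]]
[277.  196.3] [276.5 256.8] [277.7 130.1]
```

View pics/w1.png

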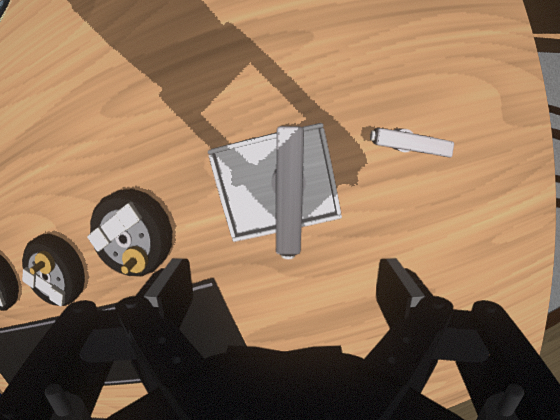

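The wrist view shows the barrel from (290,127) to (288,254) with the rod end at the bottom, about 12 px off the prediction. I'll cross-check.

Run:
```python
from h import *
c=ctrl.calibration('wrist')
print('ends',px2w('wrist',290,127,.089),px2w('wrist',288,254,.089))
print('tray corners',[px2w('wrist',*p,.022) for p in[(210,152),(322,126),(340,216),(235,240)]])
print('valve1',px2w('wrist',130,262,.05))
print('exp valve',w2px('wrist',[.5175,.1998,.05]),w2px('wrist',[.4904,.1905,.04]))
# edges of barrel in top image row profile & wrist row profile
g=cv2.cvtColor(cv2.imread('pics/t0.png'),cv2.COLOR_BGR2GRAY);print(g[238,126:180].tolist())
g=cv2.cvtColor(cv2.imread('pics/w1.png'),cv2.COLOR_BGR2GRAY);print(g[200,262:318].tolist())
```

```text
ends [0.4283 0.4257 0.089 ] [0.5415 0.3922 0.089 ]
tray corners [array([0.4311, 0.3354, 0.022 ]), array([0.4379, 0.4603, 0.022 ]), array([0.5412, 0.455 , 0.022 ]), array([0.5362, 0.3307, 0.022 ])]
valve1 [0.521  0.2046 0.05  ]
exp valve [125.7 260.2] [114.6 238.4]
[164, 178, 200, 141, 115, 185, 201, 202, 155, 165, 200, 198, 199, 198, 201, 199, 203, 173, 89, 9, 42, 99, 176, 210, 144, 22, 87, 175, 205, 198, 200, 199, 200, 203, 198, 201, 201, 201, 203, 200, 199, 197, 202, 202, 199, 199, 203, 208, 150, 94, 136, 152, 149, 145]
[143, 145, 143, 142, 144, 142, 139, 142, 140, 139, 139, 138, 141, 117, 95, 107, 116, 127, 130, 128, 121, 123, 125, 128, 131, 130, 131, 133, 132, 130, 131, 128, 127, 131, 127, 127, 126, 121, 114, 97, 109, 139, 148, 145, 147, 146, 145, 144, 144, 147, 144, 144, 143, 143, 144, 145]
```

Run:
```python
from h import *
o,e,r=state()
for d in(-.0425,0,.0425):
  for zz in (0,.019): print(d,zz,w2px('wrist',e+r.apply([0,d,zz])),w2px('wrist',e+r.apply([0,d,zz-.013])))
g=cv2.cvtColor(cv2.imread('pics/w1.png'),cv2.COLOR_BGR2GRAY)
for v in(265,275,285,295): 
  print(v,[(u) for u in range(110,470) if (g[v,u]<60)!=(g[v,u-1]<60)])
# use the side camera on the gauge
im=cv2.imread('pics/s0.png');cv2.imwrite('pics/s0z.png',cv2.resize(im[285:410,280:360],None,fx=4.5,fy=4.5,interpolation=cv2.INTER_CUBIC))
print('side pred A(top)',w2px('side',[.4847,.3978,.089]),'B(wrist)',w2px('side',[.485,.409,.089]),'tray A',w2px('side',[.4848,.3832,.022]),'B',w2px('side',[.4866,.3953,.022]))
print('tray fl corner A',w2px('side',[.543,.4451,.022]),'B',w2px('side',[.5412,.455,.022]))
```

```text
-0.0425 0 [188.8 282.2] [180.8 296.8]
-0.0425 0.019 [198.7 264.3] [192.1 276.1]
0 0 [283.7 284.3] [283.7 299.9]
0 0.019 [283.7 265.6] [283.7 277.9]
0.0425 0 [378.6 282.2] [386.6 296.9]
0.0425 0.019 [368.7 264.3] [375.3 276.2]
265 [123, 124, 134, 146, 159, 177, 190, 380, 391]
275 [129, 144, 152, 160, 170, 191, 378, 398, 410, 417]
285 [144, 152, 155, 157, 161, 162, 163, 199, 213, 217, 377, 405, 407, 408, 417, 425]
295 [136, 145, 147, 153, 154, 156, 157, 222, 376, 412, 416, 417, 418, 419, 424, 433]
side pred A(top) [321.5 301. ] B(wrist) [321.4 304.9] tray A [320.5 320.8] B [319.6 325. ]
tray fl corner A [291.  342.3] B [291.6 346.3]
```

View pics/s0z.png

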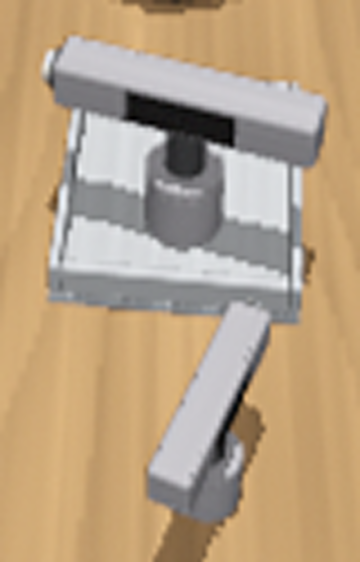

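The side view shows the tray's near corner at (291,345), which agrees with the wrist camera. So the gauge is at about (0.485, 0.409), with the rod on the +x end.

Run:
```python
from h import *
go([.485,.4085,.077],np.radians(73.5))
```

```text
t 2.15 at [0.4876 0.4026 0.2484] F [-2.1 -0.4  0.9] op 0.999
xyz cm [ 0.39  0.44 17.14]
dr [ 0.03 -0.02  0.11]
dr [  0.03   0.04 -29.89]
```

Request:
send_rows:
  dr:
    - [0, 0, 0]
    - [0, 0, 0]
    - [0, 0, 0]
    - [0, 0, 0]
    - [0, 0, 0]
    - [0, 0, 0]
    - [0, 0, 0]
    - [0, 0, 0]
  xyz:
    - [0, 0, 4]
    - [0, 0, 8]
    - [0, 0, 9]
    - [0, 0, 9]
    - [0, 0, 9]
    - [0, 0, 9]
    - [0, 0, 9]
    - [0, 0, 9]
  jaw: [100, 100, 100, 100, 100, 100, 100, 100]

```text
time_s: 3.15
eef_pos: [0.4872, 0.3951, 0.1608]
eef_rot: [0.0, 0.145, 0.989, 0.0]
wrist_force: [0.2, -0.2, 0.9]
opening: 1.004
grasp_force: 0.0
```

Run:
```python
from h import *
c=ctrl.calibration('wrist');im=snap('wrist','w2.png')
g=cv2.cvtColor(im,cv2.COLOR_RGB2GRAY)
for p in([.4847,.3978,.089],[.4847,.404,.089],[.5414,.3808,.089],[.428,.4147,.089]):print(p,w2px('wrist',p,c))
for v in(80,120,160,200,220): print(v,g[v,230:340:3].tolist())
go([.485,.404,.077],np.radians(73.5))
```

```text
[0.4847, 0.3978, 0.089] [286.5 225.2]
[0.4847, 0.404, 0.089] [295.8 222.5]
[0.5414, 0.3808, 0.089] [286.2 304.2]
[0.428, 0.4147, 0.089] [286.6 131.2]
80 [171, 170, 174, 174, 173, 174, 173, 171, 172, 169, 167, 164, 165, 131, 108, 104, 106, 107, 104, 104, 103, 101, 99, 95, 139, 161, 165, 166, 165, 164, 160, 159, 155, 155, 152, 154, 158]
120 [162, 161, 161, 160, 162, 157, 164, 168, 171, 172, 169, 168, 164, 161, 159, 156, 157, 158, 159, 160, 161, 157, 159, 161, 172, 173, 103, 102, 101, 100, 102, 102, 101, 98, 100, 100, 102]
160 [217, 217, 217, 217, 216, 218, 215, 218, 216, 218, 217, 220, 147, 150, 151, 106, 120, 130, 127, 132, 133, 131, 139, 138, 141, 137, 134, 122, 126, 154, 152, 153, 152, 152, 150, 152, 60]
200 [147, 143, 144, 146, 145, 147, 146, 144, 145, 145, 146, 146, 149, 137, 129, 84, 120, 129, 125, 127, 128, 131, 134, 134, 133, 129, 128, 113, 128, 148, 151, 149, 148, 145, 143, 144, 144]
220 [219, 219, 217, 149, 146, 146, 145, 145, 143, 143, 144, 144, 144, 144, 144, 87, 118, 126, 123, 124, 130, 132, 132, 130, 133, 129, 124, 100, 149, 147, 148, 147, 144, 145, 145, 140, 216]
t 3.2 at [0.4871 0.3951 0.1606] F [ 0.1 -0.1 -0.8] op 0.999
xyz cm [0.46 0.79 8.36]
dr [ 0.    0.   -0.03]
dr [ 0.   -0.   29.97]
```

View pics/w2.png

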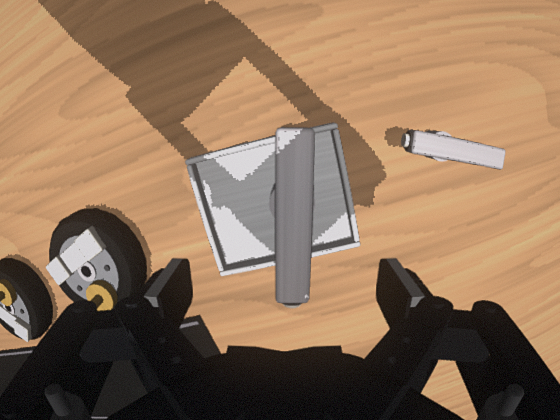

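The barrel is at columns 276–312, rows 128–304, which gives (0.485, 0.4025). Descend and grip.

Request:
send_rows:
  dr:
    - [0, 0, 0]
    - [0, 0, 0]
    - [0, 0, 0]
    - [0, 0, 0]
    - [0, 0, 0]
    - [0, 0, 0]
    - [0, 0, 0]
    - [0, 0, 0]
  xyz:
    - [0.4, 0.65, 3]
    - [0.4, 0.65, 6]
    - [0.4, 0.65, 8.3]
    - [0.4, 0.65, 8.3]
    - [0.4, 0.65, 8.3]
    - [0.4, 0.65, 8.3]
    - [0.4, 0.65, 8.3]
    - [0.4, 0.65, 8.3]
  jaw: [100, 100, 100, 100, 50, 0, 0, 0]

```text
time_s: 4.2
eef_pos: [0.4856, 0.4026, 0.0783]
eef_rot: [0.001, 0.145, 0.989, 0.0]
wrist_force: [-0.8, -1.3, 5.4]
opening: 0.267
grasp_force: 59.2
```

Request:
send_rows:
  dr:
    - [0, 0, 0]
    - [0, 0, 0]
    - [0, 0, 0]
    - [0, 0, 0]
    - [0, 0, 0]
    - [0, 0, 0]
    - [0, 0, 0]
    - [0, 0, 0]
  xyz:
    - [0, 0, 0]
    - [0, 0, 0]
    - [0, 0, 0]
    - [0, 0, 0]
    - [0, 0, -3]
    - [0, 0, -6]
    - [0, 0, -9]
    - [0, 0, -12]
  jaw: [0, 0, 0, 0, 0, 0, 0, 0]

```text
time_s: 5.2
eef_pos: [0.4845, 0.4022, 0.1973]
eef_rot: [-0.001, 0.145, 0.989, -0.0]
wrist_force: [0.1, -1.0, -3.2]
opening: 0.271
grasp_force: 59.2
```

Run:
```python
from h import *
c=ctrl.calibration('wrist')
im=snap('wrist','w3.png');snap('side','s3.png');t=snap('top','t3.png')
a=cv2.imread('pics/w3.png');b=cv2.imread('pics/s3.png')
T=cv2.imread('pics/t3.png')
cv2.imwrite('pics/m3.png',np.hstack([cv2.resize(a,(400,300)),cv2.resize(b[180:330,220:420],(400,300))]))
cv2.imwrite('pics/m3.png',np.vstack([cv2.imread('pics/m3.png'),cv2.resize(T[195:285,120:360],(800,300),interpolation=cv2.INTER_CUBIC)]))
go([.5175,.203,.2],None)
```

```text
t 5.35 at [0.4858 0.4029 0.1984] F [ 0.  -0.2 -3.6] op 0.273
xyz cm [ -8.77 -18.24  -0.18]
```

View pics/m3.png

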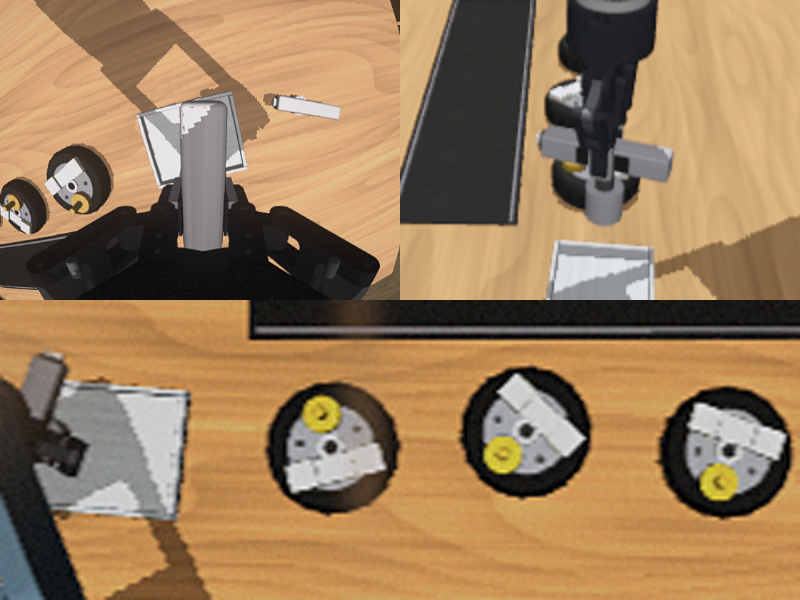

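The gauge is held straight, and its rod end is visible in both the top and side views. I'll refine valve 1 using the two wrist views.

Run:
```python
from h import *
c=ctrl.calibration('wrist')  # pose now ~ that of w3
im=cv2.imread('pics/w3.png');s=cv2.imread('pics/s0.png');t=cv2.imread('pics/t3.png')
def yel(im,roi):
    h=cv2.cvtColor(im,cv2.COLOR_BGR2HSV);m=cv2.inRange(h,(18,150,90),(35,255,255));M=np.zeros_like(m);x0,y0,x1,y1=roi;M[y0:y1,x0:x1]=m[y0:y1,x0:x1]
    n,l,st,ce=cv2.connectedComponentsWithStats(M);return [(st[i].tolist(),ce[i].round(1).tolist()) for i in range(1,n) if st[i][4]>15]
for x in yel(im,(0,180,200,420)):print('w',x,px2w('wrist',*x[1],.05,c))
for x in yel(t,(190,205,420,270)):print('t',x,px2w('top',*x[1],.05))
for x in yel(s,(290,170,350,290)):print('s',x,px2w('side',*x[1],.052))
```

```text
t ([211, 224, 11, 11, 97], [216.1, 228.7]) [0.519 0.201 0.05 ]
t ([382, 232, 11, 11, 94], [387.0, 237.2]) [ 0.5089 -0.2746  0.05  ]
t ([265, 236, 11, 11, 98], [270.2, 241.2]) [0.4887 0.0504 0.05  ]
t ([330, 244, 11, 11, 96], [335.0, 249.3]) [ 0.4713 -0.1298  0.05  ]
s ([309, 173, 8, 11, 51], [312.6, 179.2]) [ 0.5099 -0.2715  0.052 ]
s ([320, 190, 10, 13, 72], [324.2, 197.8]) [ 0.4713 -0.129   0.052 ]
s ([314, 219, 11, 15, 88], [318.9, 227.7]) [0.4884 0.0558 0.052 ]
s ([301, 250, 12, 16, 128], [306.4, 259.0]) [0.5192 0.2059 0.052 ]
```

Request:
send_rows:
  dr:
    - [0, 0, 0]
    - [0, 0, 0]
    - [0, 0, 0]
    - [0, 0, 0]
    - [0, 0, 0]
    - [0, 0, 0]
    - [0, 0, 0]
    - [0, 0, 0]
  xyz:
    - [-2.2, -4.5, 0]
    - [-4.4, -9, 0]
    - [-6.6, -13.6, 0]
    - [-8.8, -18.1, 1]
    - [-8.8, -18.1, 2.8]
    - [-8.8, -18.1, 3.4]
    - [-8.8, -18.1, 3.4]
    - [-8.8, -18.1, 3.4]
  jaw: [0, 0, 0, 0, 0, 0, 0, 0]

```text
time_s: 6.35
eef_pos: [0.5174, 0.205, 0.1634]
eef_rot: [0.0, 0.144, 0.99, 0.0]
wrist_force: [-0.0, -0.8, -3.0]
opening: 0.269
grasp_force: 60.1
```

```bash
cat >> h.py <<'E'
def mos(tag,tc,sc):
    """zoomed top (left) and side (right) crops centred on pixels tc, sc"""
    T=snap('top',tag+'t.png')[:,:,::-1];S=snap('side',tag+'s.png')[:,:,::-1]
    f=lambda I,c,w,h:cv2.resize(np.ascontiguousarray(I[int(c[1])-h:int(c[1])+h,int(c[0])-w:int(c[0])+w]),(400,400),interpolation=cv2.INTER_CUBIC)
    cv2.imwrite('pics/'+tag+'.png',np.hstack([f(T,tc,30,30),f(S,sc,30,30)]))
E
python3 - <<'E'
from h import *
go([.519,.204,.122])
e=state()[1];print(w2px('top',e),w2px('side',e),w2px('side',e-[0,0,.072]))
mos('m4',w2px('top',e),w2px('side',[.519,.204,.1]))
E
```

```text
t 6.35 at [0.5174 0.205  0.1634] F [-0.  -0.8 -3. ] op 0.269
xyz cm [-0.18 -0.05  4.14]
[209.8 226.4] [307.7 219.5] [307.3 245.4]
```

View pics/m4.png

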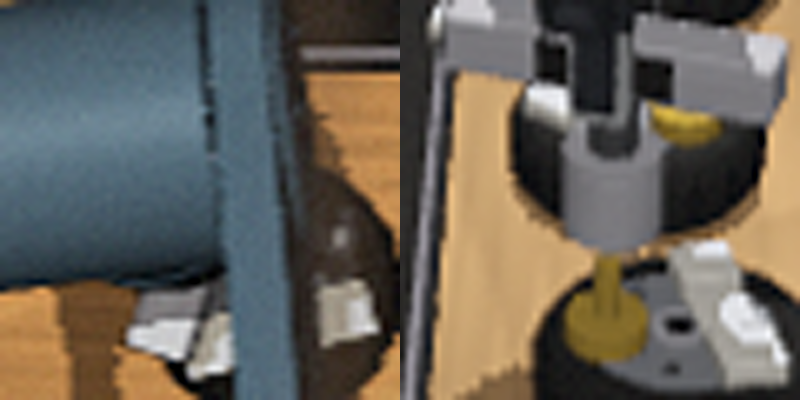

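The side view shows the bell squarely above the stem (mouth at 613, stem at 607, so about 2 mm off). I'll correct by 2 mm and press.

Request:
send_rows:
  dr:
    - [0, 0, 0]
    - [0, 0, 0]
    - [0, 0, 0]
    - [0, 0, 0]
    - [0, 0, 0]
    - [0, 0, 0]
    - [0, 0, 0]
    - [0, 0, 0]
  xyz:
    - [-0.2, 0, 0.5]
    - [-0.2, 0, 1.2]
    - [-0.2, 0, 2]
    - [-0.2, 0, 2.6]
    - [-0.2, 0, 3.2]
    - [-0.2, 0, 3.7]
    - [-0.2, 0, 4.2]
    - [-0.2, 0, 4.2]
  jaw: [0, 0, 0, 0, 0, 0, 0, 0]

```text
time_s: 7.45
eef_pos: [0.5203, 0.2033, 0.1233]
eef_rot: [0.001, 0.145, 0.989, 0.0]
wrist_force: [-5.8, -1.3, 11.9]
opening: 0.269
grasp_force: 62.1
```

Run:
```python
from h import *
go([.519,.204,.122])
mos('m5',w2px('top',[.519,.204,.1]),w2px('side',[.519,.204,.1]))
```

```text
t 7.45 at [0.5203 0.2033 0.1233] F [-5.8 -1.3 11.9] op 0.269
xyz cm [0.15 0.03 0.13]
```

View pics/m5.png

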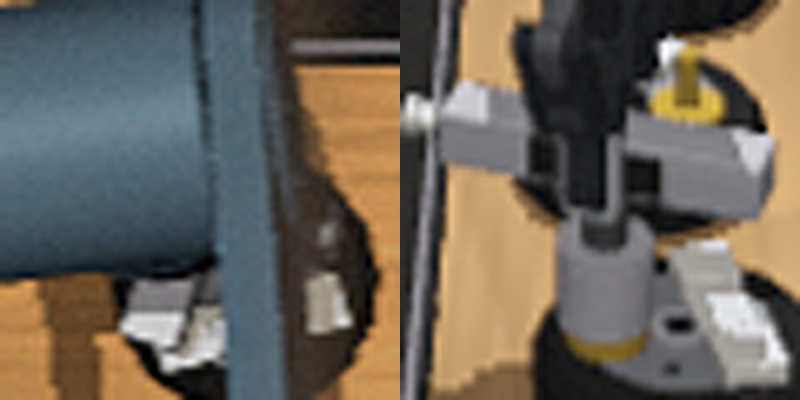

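Nearly seated, with the bell rim at the collar and the rod running out of my crop to the left. I'll press 3 mm more and measure the rod in a wider view.

Request:
send_rows:
  dr:
    - [0, 0, 0]
    - [0, 0, 0]
    - [0, 0, 0]
    - [0, 0, 0]
    - [0, 0, 0]
    - [0, 0, 0]
    - [0, 0, 0]
    - [0, 0, 0]
  xyz:
    - [0, 0, 0.1]
    - [0, 0, 0.2]
    - [0, 0, 0.3]
    - [0, 0, 0.3]
    - [0, 0, 0.3]
    - [0, 0, 0.3]
    - [0, 0, 0.3]
    - [0, 0, 0.3]
  jaw: [0, 0, 0, 0, 0, 0, 0, 0]

```text
time_s: 8.55
eef_pos: [0.521, 0.2034, 0.1232]
eef_rot: [0.002, 0.145, 0.989, 0.0]
wrist_force: [-12.1, -3.6, 31.0]
opening: 0.273
grasp_force: 65.1
```

Run:
```python
from h import *
go([.519,.204,.122])
e=state()[1]
# barrel axis: +x end of the gauge, and rod tip for given extension
ax=np.array([np.cos(np.radians(-16.5)),np.sin(np.radians(-16.5)),0])
for n,k in(('end',.06),('rest',.066),('soft14',.08),('firm25',.091)):print(n,w2px('side',e+ax*k))
mos('m6',w2px('side',e+ax*.08)*0+200,w2px('side',e+ax*.06))
S=cv2.imread('pics/m6s.png');cv2.imwrite('pics/m6.png',cv2.resize(S[215:275,250:330],(800,600),interpolation=cv2.INTER_CUBIC))
```

```text
t 8.55 at [0.521  0.2034 0.1232] F [-12.1  -3.6  31. ] op 0.273
xyz cm [0.21 0.   0.12]
end [282.4 229.5]
rest [280.1 229. ]
soft14 [274.7 228. ]
firm25 [270.6 227.3]
```

View pics/m6.png

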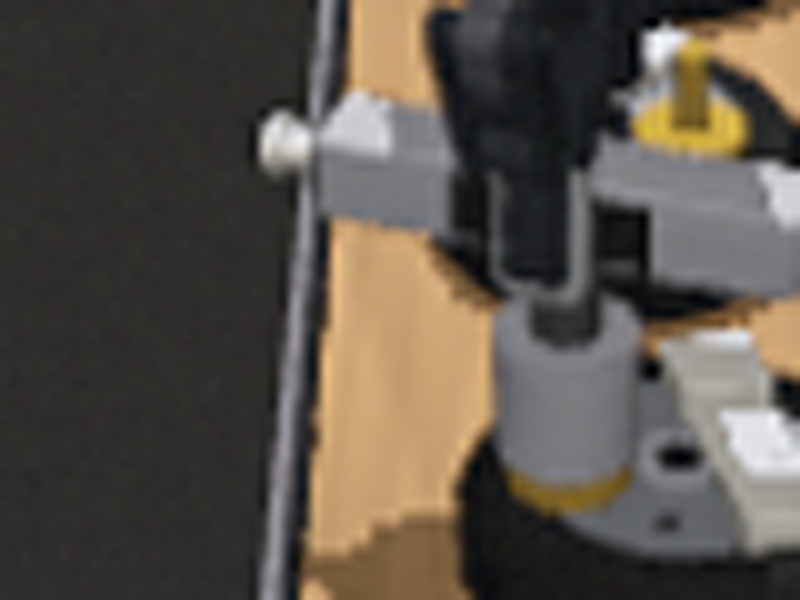

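At the seated height (z stopped at 31 N), the rod tip is at x≈258 and the barrel end at ≈320. That is about 10 mm out with no band, so wheel 1 is soft. On to valve 2.

Request:
send_rows:
  dr:
    - [0, 0, 0]
    - [0, 0, 0]
    - [0, 0, 0]
    - [0, 0, 0]
    - [0, 0, 0]
    - [0, 0, 0]
    - [0, 0, 0]
    - [0, 0, 0]
  xyz:
    - [0, 0, -2]
    - [0, 0, -4.5]
    - [-0.4, -5, -4.6]
    - [-0.8, -10, -4.6]
    - [-1.3, -15.2, -4.6]
    - [-1.3, -15.2, -4.6]
    - [-1.3, -15.2, -4.6]
    - [-1.3, -15.2, -4.6]
  jaw: [0, 0, 0, 0, 0, 0, 0, 0]

```text
time_s: 9.65
eef_pos: [0.4885, 0.0548, 0.1643]
eef_rot: [0.0, 0.144, 0.99, 0.0]
wrist_force: [-0.0, 0.8, -3.1]
opening: 0.267
grasp_force: 60.8
```

Run:
```python
from h import *
go([.4885,.054,.122],np.radians(73.5))
exec(open('h.py').read().split('XX')[0]) if 0 else None
S=snap('side','s7.png')[:,:,::-1];h=cv2.cvtColor(np.ascontiguousarray(S),cv2.COLOR_BGR2HSV);m=cv2.inRange(h,(18,150,90),(35,255,255))
n,l,st,ce=cv2.connectedComponentsWithStats(m)
for i in range(1,n):
    if st[i][4]>15 and 290<ce[i][0]<350: print(st[i].tolist(),ce[i].round(1))
e=state()[1];print('mouth',w2px('side',e-[0,0,.072]),'valve pred',w2px('side',[.4885,.054,.05]))
x,y=w2px('side',[.4885,.054,.08]).astype(int)
cv2.imwrite('pics/c7.png',cv2.resize(np.ascontiguousarray(S[y-35:y+25,x-55:x+25]),(800,600),interpolation=cv2.INTER_CUBIC));print(x-55,y-35)
```

```text
t 9.65 at [0.4885 0.0548 0.1643] F [-0.   0.8 -3.1] op 0.267
xyz cm [-0.02 -0.08  4.23]
dr [ 0.    0.   -0.01]
dr [ 0.   -0.   29.99]
[323, 198, 6, 5, 19] [325.9 200.1]
[314, 220, 10, 14, 85] [318.6 227.7]
[301, 249, 12, 17, 129] [306.4 258.8]
mouth [319.3 214.9] valve pred [318.8 228. ]
264 183
```

View pics/c7.png

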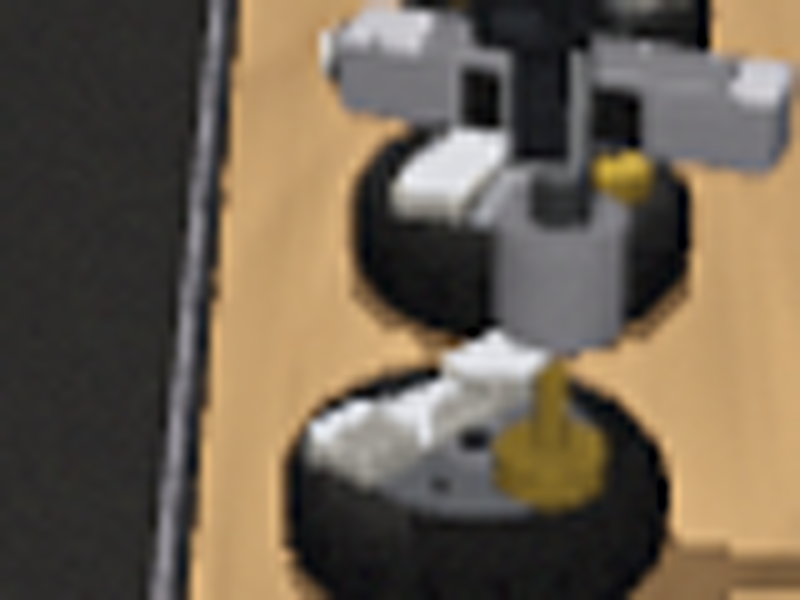

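The bell is about 2 mm right of the stem (560 against 552). I'll shift and press fully.

Request:
send_rows:
  dr:
    - [0, 0, 0]
    - [0, 0, 0]
    - [0, 0, 0]
    - [0, 0, 0]
    - [0, 0, 0]
    - [0, 0, 0]
    - [0, 0, 0]
    - [0, 0, 0]
  xyz:
    - [-0.2, 0, 0.6]
    - [-0.2, 0, 1.4]
    - [-0.2, 0, 2.3]
    - [-0.2, 0, 3.2]
    - [-0.2, 0, 3.9]
    - [-0.2, 0, 4.3]
    - [-0.2, 0, 4.5]
    - [-0.2, 0, 4.5]
  jaw: [0, 0, 0, 0, 0, 0, 0, 0]

```text
time_s: 10.7
eef_pos: [0.4913, 0.0531, 0.1231]
eef_rot: [0.001, 0.145, 0.989, -0.0]
wrist_force: [-13.0, 1.1, 32.4]
opening: 0.273
grasp_force: 65.9
```

Request:
send_rows:
  dr:
    - [0, 0, 0]
    - [0, 0, 0]
    - [0, 0, 0]
    - [0, 0, 0]
    - [0, 0, 0]
    - [0, 0, 0]
    - [0, 0, 0]
    - [0, 0, 0]
  xyz:
    - [0, 0, 0]
    - [0, 0, 0]
    - [0, 0, 0]
    - [0, 0, 0]
    - [0, 0, 0]
    - [0, 0, 0]
    - [0, 0, 0]
    - [0, 0, 0]
  jaw: [0, 0, 0, 0, 0, 0, 0, 0]

```text
time_s: 11.7
eef_pos: [0.4912, 0.0531, 0.1231]
eef_rot: [0.001, 0.145, 0.989, -0.0]
wrist_force: [-13.8, 0.9, 32.2]
opening: 0.271
grasp_force: 65.9
```

```bash
cat >> h.py <<'E'
def rod(f):
    """side crop around the gauge; bright run left of the barrel end"""
    S=np.ascontiguousarray(snap('side',f)[:,:,::-1]);e=state()[1]
    ax=np.array([np.cos(np.radians(-16.5)),np.sin(np.radians(-16.5)),0])
    p=w2px('side',e+ax*.06);x,y=p.astype(int);print('barrel end',p,'rest',w2px('side',e+ax*.066),'band20+6',w2px('side',e+ax*.086),'firm',w2px('side',e+ax*.095))
    g=S.min(axis=2)
    for v in range(y-5,y+4):print(v,x-22,g[v,x-22:x+6].tolist())
    c=w2px('side',e-[0,0,.03]).astype(int)
    cv2.imwrite('pics/crop_'+f,cv2.resize(np.ascontiguousarray(S[c[1]-30:c[1]+30,c[0]-55:c[0]+25]),(400,300),interpolation=cv2.INTER_CUBIC))
    h=cv2.cvtColor(S,cv2.COLOR_BGR2HSV);m=cv2.inRange(h,(18,150,90),(35,255,255));n,l,st,ce=cv2.connectedComponentsWithStats(m)
    print('yellow',[ce[i].round(1).tolist() for i in range(1,n) if st[i][4]>15 and 290<ce[i][0]<350])
E
python3 - <<'E'
from h import *
go([.4885,.054,.122]);rod('s8.png')
E
```

```text
t 11.7 at [0.4912 0.0531 0.1231] F [-13.8   0.9  32.2] op 0.271
xyz cm [0.29 0.   0.11]
barrel end [297.5 201.3] rest [295.4 200.9] band20+6 [288.6 199.8] firm [285.6 199.4]
196 275 [44, 42, 43, 40, 41, 43, 42, 41, 56, 146, 67, 38, 105, 105, 108, 110, 109, 110, 111, 111, 113, 113, 114, 111, 110, 130, 98, 88]
197 275 [43, 41, 43, 44, 43, 43, 40, 40, 66, 129, 61, 33, 110, 105, 108, 110, 111, 109, 110, 113, 113, 113, 112, 113, 185, 193, 184, 181]
198 275 [43, 44, 42, 39, 44, 44, 42, 39, 65, 116, 52, 129, 212, 130, 104, 106, 106, 104, 107, 111, 110, 111, 103, 146, 196, 200, 198, 200]
199 275 [41, 41, 44, 41, 44, 43, 41, 38, 86, 118, 49, 179, 220, 203, 209, 211, 193, 190, 166, 141, 93, 89, 132, 185, 199, 199, 198, 200]
200 275 [45, 44, 45, 40, 42, 44, 40, 37, 89, 104, 47, 192, 182, 214, 221, 225, 222, 222, 222, 198, 95, 52, 162, 190, 197, 199, 203, 175]
201 275 [44, 45, 46, 41, 43, 41, 40, 37, 108, 100, 44, 164, 140, 165, 174, 183, 192, 202, 213, 158, 84, 95, 141, 147, 150, 155, 162, 134]
202 275 [44, 44, 44, 41, 44, 42, 41, 38, 116, 82, 36, 104, 120, 116, 118, 124, 132, 150, 159, 93, 58, 85, 115, 116, 113, 114, 117, 116]
203 275 [45, 41, 42, 42, 41, 43, 42, 37, 117, 68, 35, 82, 112, 109, 110, 108, 107, 113, 116, 88, 60, 48, 110, 119, 117, 117, 117, 118]
204 275 [41, 39, 42, 44, 42, 42, 39, 36, 136, 80, 36, 103, 116, 114, 113, 111, 108, 103, 108, 104, 101, 59, 109, 115, 118, 116, 117, 116]
yellow [[326.8, 197.9], [306.4, 258.8]]
```

Wheel 2: the rod tip is at column 286 and the barrel end at 297, with the dark band showing at 295–296. That's about 25–30 mm out, so it is firm. On to valve 3.

Request:
send_rows:
  dr:
    - [0, 0, 0]
    - [0, 0, 0]
    - [0, 0, 0]
    - [0, 0, 0]
    - [0, 0, 0]
    - [0, 0, 0]
    - [0, 0, 0]
    - [0, 0, 0]
  xyz:
    - [0, 0, -2.2]
    - [0, 0, -4.5]
    - [-0.9, -4.6, -4.6]
    - [-1.8, -9.2, -4.6]
    - [-2.7, -13.8, -4.6]
    - [-3.5, -17.9, -4.6]
    - [-3.5, -17.9, -4.6]
    - [-3.5, -17.9, -4.6]
  jaw: [0, 0, 0, 0, 0, 0, 0, 0]

```text
time_s: 12.75
eef_pos: [0.4722, -0.1278, 0.1649]
eef_rot: [-0.0, 0.145, 0.989, 0.0]
wrist_force: [0.7, -0.2, -2.5]
opening: 0.268
grasp_force: 61.0
```

```bash
cat >> h.py <<'E'
def hov(f):
    S=np.ascontiguousarray(snap('side',f)[:,:,::-1]);e=state()[1];c=w2px('side',e-[0,0,.072])
    print('mouth',c);h=cv2.cvtColor(S,cv2.COLOR_BGR2HSV);m=cv2.inRange(h,(18,150,90),(35,255,255));n,l,st,ce=cv2.connectedComponentsWithStats(m)
    print('yellow',[(st[i].tolist(),ce[i].round(1).tolist()) for i in range(1,n) if st[i][4]>10 and 290<ce[i][0]<350])
    s,v=h[:,:,1].astype(int),h[:,:,2]
    for r in range(int(c[1])-8,int(c[1])+9,2):
        x=int(c[0]);print(r,x-12,'sat',s[r,x-12:x+13].tolist())
E
python3 - <<'E'
from h import *
go([.473,-.1285,.122],np.radians(73.5));hov('s9.png')
T=np.ascontiguousarray(snap('top','t9.png')[:,:,::-1]);m=cv2.inRange(cv2.cvtColor(T,cv2.COLOR_BGR2HSV),(18,150,90),(35,255,255));n,l,st,ce=cv2.connectedComponentsWithStats(m)
print([(st[i][4],ce[i].round(1).tolist()) for i in range(1,n) if st[i][4]>15 and 200<ce[i][1]<270])
E
```

```text
t 12.75 at [ 0.4722 -0.1278  0.1649] F [ 0.7 -0.2 -2.5] op 0.268
xyz cm [-0.1  -0.04  4.29]
dr [ 0.01 -0.01 -0.03]
dr [-1.000e-02 -1.000e-02  2.997e+01]
mouth [324.3 186.4]
yellow [([309, 173, 8, 11, 50], [312.6, 179.2]), ([320, 191, 9, 12, 68], [324.1, 198.0]), ([314, 219, 11, 15, 88], [318.8, 227.6]), ([301, 249, 12, 17, 128], [306.4, 258.9])]
178 312 sat [175, 176, 149, 125, 109, 46, 9, 2, 9, 9, 9, 7, 7, 9, 5, 9, 8, 8, 17, 110, 124, 113, 111, 109, 110]
180 312 sat [168, 170, 170, 165, 173, 119, 24, 15, 11, 7, 5, 9, 6, 10, 10, 8, 11, 9, 11, 0, 2, 53, 114, 111, 111]
182 312 sat [176, 170, 177, 181, 194, 103, 13, 12, 11, 7, 9, 9, 6, 8, 6, 9, 11, 7, 9, 17, 18, 10, 127, 112, 108]
184 312 sat [98, 94, 89, 22, 2, 14, 11, 9, 8, 7, 7, 9, 4, 8, 8, 9, 7, 9, 6, 13, 9, 12, 157, 118, 111]
186 312 sat [21, 21, 27, 13, 26, 13, 15, 4, 10, 7, 9, 11, 10, 11, 8, 6, 7, 10, 13, 7, 44, 28, 221, 117, 112]
188 312 sat [49, 27, 16, 9, 27, 19, 27, 18, 14, 10, 7, 12, 10, 10, 10, 9, 8, 10, 20, 40, 28, 109, 96, 117, 113]
190 312 sat [20, 51, 51, 30, 73, 13, 21, 46, 49, 15, 33, 118, 167, 131, 32, 36, 28, 29, 26, 28, 18, 109, 126, 113, 112]
192 312 sat [7, 7, 6, 7, 7, 1, 5, 28, 26, 27, 97, 160, 173, 173, 155, 51, 49, 36, 80, 79, 129, 131, 117, 111, 111]
194 312 sat [4, 5, 7, 7, 1, 15, 21, 30, 28, 41, 58, 176, 180, 177, 148, 51, 114, 129, 127, 129, 117, 112, 111, 111, 113]
[(np.int32(98), [216.1, 228.7]), (np.int32(20), [387.9, 233.4]), (np.int32(98), [270.2, 241.2])]
```

All valves are where they were, and the stem (col 324) is centred under the bell (317.5–330.5). Press.

Request:
send_rows:
  dr:
    - [0, 0, 0]
    - [0, 0, 0]
    - [0, 0, 0]
    - [0, 0, 0]
    - [0, 0, 0]
    - [0, 0, 0]
    - [0, 0, 0]
    - [0, 0, 0]
  xyz:
    - [-0.1, 0, 0.6]
    - [-0.1, 0, 1.4]
    - [-0.1, 0, 2.3]
    - [-0.1, 0, 3.2]
    - [-0.1, 0, 3.9]
    - [-0.1, 0, 4.3]
    - [-0.1, 0, 4.5]
    - [-0.1, 0, 4.5]
  jaw: [0, 0, 0, 0, 0, 0, 0, 0]

```text
time_s: 13.85
eef_pos: [0.4738, -0.1285, 0.1232]
eef_rot: [0.0, 0.145, 0.989, -0.0]
wrist_force: [-10.1, 5.3, 24.9]
opening: 0.27
grasp_force: 65.2
```

Request:
send_rows:
  dr:
    - [0, 0, 0]
    - [0, 0, 0]
    - [0, 0, 0]
    - [0, 0, 0]
    - [0, 0, 0]
    - [0, 0, 0]
    - [0, 0, 0]
    - [0, 0, 0]
  xyz:
    - [0, 0, 0]
    - [0, 0, 0]
    - [0, 0, 0]
    - [0, 0, 0]
    - [0, 0, 0]
    - [0, 0, 0]
    - [0, 0, 0]
    - [0, 0, 0]
  jaw: [0, 0, 0, 0, 0, 0, 0, 0]

```text
time_s: 14.85
eef_pos: [0.4737, -0.1285, 0.1231]
eef_rot: [0.0, 0.145, 0.989, -0.0]
wrist_force: [-10.3, 5.3, 25.1]
opening: 0.274
grasp_force: 65.1
```

Run:
```python
from h import *
go([.473,-.1285,.122]);rod('s10.png')
```

```text
t 14.85 at [ 0.4737 -0.1285  0.1231] F [-10.3   5.3  25.1] op 0.274
xyz cm [ 0.07 -0.02  0.11]
barrel end [305.7 174.8] rest [303.9 174.6] band20+6 [297.9 173.8] firm [295.2 173.4]
169 283 [95, 74, 71, 77, 84, 84, 86, 88, 87, 88, 87, 86, 82, 83, 83, 78, 70, 58, 92, 107, 110, 112, 112, 113, 113, 114, 113, 114]
170 283 [96, 73, 71, 80, 84, 84, 86, 88, 89, 88, 88, 86, 83, 81, 80, 78, 71, 54, 90, 108, 111, 113, 113, 110, 81, 76, 75, 77]
171 283 [108, 78, 68, 78, 83, 86, 88, 87, 88, 90, 87, 85, 84, 83, 80, 76, 67, 51, 98, 110, 109, 111, 110, 106, 177, 178, 184, 169]
172 283 [115, 72, 71, 77, 82, 85, 87, 87, 87, 86, 87, 85, 83, 82, 79, 74, 66, 92, 108, 106, 103, 106, 100, 151, 198, 200, 202, 197]
173 283 [114, 68, 68, 79, 78, 83, 86, 85, 88, 88, 88, 84, 84, 81, 75, 73, 58, 180, 149, 183, 165, 137, 151, 189, 185, 198, 201, 199]
174 283 [113, 103, 103, 72, 71, 75, 79, 84, 86, 85, 86, 79, 79, 74, 66, 58, 85, 205, 203, 220, 220, 197, 142, 155, 142, 160, 168, 179]
175 283 [112, 115, 118, 107, 106, 109, 73, 67, 68, 67, 66, 62, 59, 92, 95, 91, 110, 175, 175, 187, 196, 170, 106, 109, 113, 119, 123, 136]
176 283 [114, 114, 117, 118, 120, 122, 107, 103, 102, 101, 98, 95, 94, 107, 107, 107, 109, 130, 114, 119, 131, 103, 91, 112, 117, 117, 115, 116]
177 283 [115, 117, 119, 120, 119, 120, 118, 118, 116, 115, 112, 108, 108, 109, 108, 105, 106, 113, 106, 105, 107, 80, 87, 114, 115, 116, 116, 114]
yellow [[318.8, 227.6], [306.3, 259.0]]
```

Wheel 3: the tip is at column 300 against the barrel end at 305.5, about 12 mm out with no band, so it is soft. On to valve 4.

Request:
send_rows:
  dr:
    - [0, 0, 0]
    - [0, 0, 0]
    - [0, 0, 0]
    - [0, 0, 0]
    - [0, 0, 0]
    - [0, 0, 0]
    - [0, 0, 0]
    - [0, 0, 0]
  xyz:
    - [0, 0, -2.2]
    - [0, 0, -4.5]
    - [-2, -3.3, -4.6]
    - [-4, -6.6, -4.6]
    - [-6, -9.9, -4.6]
    - [-7.6, -12.8, -4.6]
    - [-7.6, -12.8, -4.6]
    - [-7.6, -12.8, -4.6]
  jaw: [0, 0, 0, 0, 0, 0, 0, 0]

```text
time_s: 15.9
eef_pos: [0.5091, -0.2724, 0.1656]
eef_rot: [-0.001, 0.145, 0.989, 0.0]
wrist_force: [1.1, 0.8, -2.7]
opening: 0.268
grasp_force: 60.9
```

Run:
```python
from h import *
go([.5105,-.273,.122],np.radians(73.5));hov('s11.png')
T=np.ascontiguousarray(snap('top','t11.png')[:,:,::-1]);m=cv2.inRange(cv2.cvtColor(T,cv2.COLOR_BGR2HSV),(18,150,90),(35,255,255));n,l,st,ce=cv2.connectedComponentsWithStats(m)
print([(st[i][4],ce[i].round(1).tolist()) for i in range(1,n) if st[i][4]>15 and 200<ce[i][1]<270])
```

```text
t 15.9 at [ 0.5091 -0.2724  0.1656] F [ 1.1  0.8 -2.7] op 0.268
xyz cm [-0.16 -0.02  4.36]
dr [ 0.01 -0.01 -0.03]
dr [-2.000e-02 -1.000e-02  2.997e+01]
mouth [313.1 168.1]
yellow [([309, 173, 8, 11, 49], [312.6, 179.1]), ([320, 190, 9, 13, 72], [324.0, 197.7]), ([314, 219, 11, 15, 87], [318.8, 227.7]), ([301, 250, 12, 16, 126], [306.3, 259.0])]
160 301 sat [94, 113, 112, 111, 113, 109, 15, 11, 9, 10, 9, 11, 9, 7, 9, 6, 6, 10, 9, 15, 15, 10, 10, 14, 10]
162 301 sat [98, 113, 112, 112, 112, 117, 48, 27, 7, 9, 11, 10, 6, 8, 6, 6, 9, 10, 5, 10, 15, 5, 5, 0, 10]
164 301 sat [92, 114, 111, 110, 111, 111, 116, 80, 16, 9, 9, 8, 6, 8, 6, 9, 9, 10, 14, 11, 15, 14, 9, 5, 10]
166 301 sat [93, 112, 111, 110, 109, 110, 112, 100, 12, 11, 6, 8, 6, 10, 10, 13, 7, 11, 14, 10, 19, 14, 14, 0, 15]
168 301 sat [109, 114, 110, 111, 111, 109, 112, 96, 10, 16, 11, 10, 8, 12, 10, 9, 9, 9, 14, 15, 15, 15, 10, 10, 15]
170 301 sat [113, 114, 113, 111, 110, 110, 120, 122, 117, 90, 68, 52, 47, 48, 33, 13, 22, 11, 6, 10, 10, 10, 14, 19, 10]
172 301 sat [125, 113, 111, 111, 108, 108, 110, 110, 109, 110, 109, 120, 130, 127, 114, 124, 136, 12, 6, 11, 22, 11, 20, 20, 24]
174 301 sat [112, 110, 112, 111, 112, 111, 110, 111, 112, 109, 106, 151, 182, 152, 25, 27, 1, 0, 0, 1, 9, 21, 101, 120, 117]
176 301 sat [111, 111, 112, 111, 110, 112, 111, 112, 113, 115, 106, 164, 182, 143, 14, 13, 18, 15, 18, 16, 16, 4, 11, 7, 84]
[(np.int32(96), [216.1, 228.6]), (np.int32(98), [270.2, 241.2]), (np.int32(97), [335.0, 249.3])]
```

Request:
send_rows:
  dr:
    - [0, 0, 0]
    - [0, 0, 0]
    - [0, 0, 0]
    - [0, 0, 0]
    - [0, 0, 0]
    - [0, 0, 0]
    - [0, 0, 0]
    - [0, 0, 0]
  xyz:
    - [-0.2, 0, 0.6]
    - [-0.2, 0, 1.4]
    - [-0.2, 0, 2.3]
    - [-0.2, 0, 3.2]
    - [-0.2, 0, 3.9]
    - [-0.2, 0, 4.3]
    - [-0.2, 0, 4.6]
    - [-0.2, 0, 4.6]
  jaw: [0, 0, 0, 0, 0, 0, 0, 0]

```text
time_s: 17.0
eef_pos: [0.5117, -0.2735, 0.1232]
eef_rot: [0.0, 0.145, 0.989, -0.0]
wrist_force: [-7.5, 5.9, 18.5]
opening: 0.271
grasp_force: 64.1
```

Request:
send_rows:
  dr:
    - [0, 0, 0]
    - [0, 0, 0]
    - [0, 0, 0]
    - [0, 0, 0]
    - [0, 0, 0]
    - [0, 0, 0]
    - [0, 0, 0]
    - [0, 0, 0]
  xyz:
    - [0, 0, 0]
    - [0, 0, 0]
    - [0, 0, 0]
    - [0, 0, 0]
    - [0, 0, 0]
    - [0, 0, 0]
    - [0, 0, 0]
    - [0, 0, 0]
  jaw: [0, 0, 0, 0, 0, 0, 0, 0]

```text
time_s: 18.0
eef_pos: [0.5117, -0.2735, 0.1232]
eef_rot: [0.0, 0.145, 0.989, -0.0]
wrist_force: [-8.2, 5.6, 18.9]
opening: 0.268
grasp_force: 64.1
```

Run:
```python
from h import *
go([.5105,-.273,.122]);rod('s12.png')
c=[cv2.imread('pics/crop_s%d.png'%k) for k in(8,10,12)]
cv2.imwrite('pics/rods.png',np.vstack([np.hstack(c[:2]),np.hstack([c[2],c[2]*0])]))
```

```text
t 18.0 at [ 0.5117 -0.2735  0.1232] F [-8.2  5.6 18.9] op 0.268
xyz cm [0.13 0.01 0.11]
barrel end [295.9 157.9] rest [294.3 157.7] band20+6 [288.9 157. ] firm [286.5 156.7]
152 273 [118, 120, 118, 117, 118, 116, 115, 115, 117, 117, 96, 74, 73, 80, 84, 86, 88, 90, 89, 89, 89, 90, 89, 86, 82, 81, 75, 59]
153 273 [119, 120, 119, 118, 117, 115, 114, 115, 116, 116, 92, 76, 72, 81, 85, 87, 88, 89, 88, 89, 89, 88, 88, 84, 82, 75, 69, 55]
154 273 [119, 120, 118, 118, 115, 113, 114, 115, 115, 117, 90, 76, 73, 80, 84, 87, 88, 91, 88, 90, 89, 87, 85, 79, 130, 157, 134, 92]
155 273 [120, 119, 118, 116, 115, 114, 113, 115, 114, 116, 91, 74, 72, 79, 84, 86, 88, 88, 83, 84, 85, 84, 80, 121, 187, 198, 191, 184]
156 273 [118, 119, 119, 115, 113, 113, 116, 117, 117, 117, 93, 75, 73, 80, 84, 86, 86, 84, 178, 169, 128, 116, 117, 186, 207, 209, 206, 206]
157 273 [117, 118, 117, 113, 112, 114, 120, 120, 118, 119, 95, 76, 74, 79, 84, 87, 85, 80, 212, 219, 215, 217, 138, 155, 162, 165, 162, 170]
158 273 [118, 118, 116, 114, 114, 113, 119, 119, 117, 120, 94, 75, 73, 82, 84, 85, 85, 84, 179, 184, 196, 197, 109, 110, 115, 116, 116, 125]
159 273 [117, 118, 117, 113, 113, 117, 120, 120, 119, 121, 93, 74, 74, 80, 85, 87, 87, 86, 130, 115, 122, 115, 72, 113, 118, 117, 118, 116]
160 273 [119, 119, 116, 114, 115, 117, 120, 119, 120, 120, 93, 71, 73, 80, 84, 87, 87, 88, 104, 98, 88, 87, 64, 115, 120, 118, 118, 118]
yellow [[324.1, 197.7], [318.9, 227.7], [306.4, 259.1]]
```

View pics/rods.png

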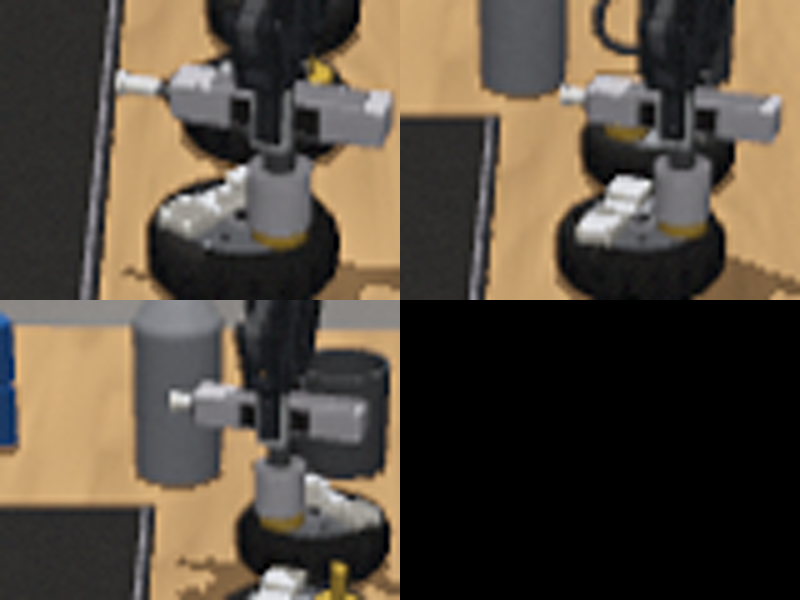

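The picture confirms it: wheel 2 is firm with the band out, and wheels 3 and 4 are soft with only a short white rod. Wheel 4's tip is at column 291 against the end at 296, about 12 mm. Return the gauge.

Request:
send_rows:
  dr:
    - [0, 0, 0]
    - [0, 0, 0]
    - [0, 0, 0]
    - [0, 0, 0]
    - [0, 0, 0]
    - [0, 0, 0]
    - [0, 0, 0]
    - [0, 0, 0]
  xyz:
    - [0, 0, -4]
    - [0, 0, -8]
    - [1.9, 5.7, -8]
    - [3.8, 11.4, -8]
    - [5.8, 17, -8]
    - [7.7, 22.7, -8]
    - [9.6, 28.4, -8]
    - [11.5, 34.1, -8]
  jaw: [0, 0, 0, 0, 0, 0, 0, 0]

```text
time_s: 19.05
eef_pos: [0.4989, 0.088, 0.2005]
eef_rot: [0.001, 0.145, 0.989, 0.0]
wrist_force: [1.1, 1.6, -3.4]
opening: 0.273
grasp_force: 61.0
```

Request:
send_rows:
  dr:
    - [0, 0, 0]
    - [0, 0, 0]
    - [0, 0, 0]
    - [0, 0, 0]
    - [0, 0, 0]
    - [0, 0, 0]
    - [0, 0, 0]
    - [0, 0, 0]
  xyz:
    - [1.9, 5.7, 0]
    - [3.8, 11.4, 0]
    - [5.8, 17, 0]
    - [7.7, 22.7, 0]
    - [9, 26.5, 0]
    - [10.1, 30, 0]
    - [10.1, 30, 0]
    - [10.1, 30, 0]
  jaw: [0, 0, 0, 0, 0, 0, 0, 0]

```text
time_s: 20.05
eef_pos: [0.4881, 0.4021, 0.1998]
eef_rot: [-0.0, 0.145, 0.989, -0.0]
wrist_force: [-0.8, -0.1, -2.0]
opening: 0.264
grasp_force: 61.1
```

Run:
```python
from h import *
go([.4855,.4025,.080],np.radians(73.5))
```

```text
t 20.05 at [0.4881 0.4021 0.1998] F [-0.8 -0.1 -2. ] op 0.264
xyz cm [ 0.26 -0.02 11.98]
dr [-0.01 -0.   -0.02]
dr [-0.000e+00  1.000e-02  2.998e+01]
```

Request:
send_rows:
  dr:
    - [0, 0, 0]
    - [0, 0, 0]
    - [0, 0, 0]
    - [0, 0, 0]
    - [0, 0, 0]
    - [0, 0, 0]
    - [0, 0, 0]
    - [0, 0, 0]
  xyz:
    - [0.2, 0, 4]
    - [0.2, 0, 8]
    - [0.2, 0, 10.5]
    - [0.2, 0, 11.5]
    - [0.2, 0, 11.9]
    - [0.2, 0, 12.15]
    - [0.2, 0, 12.15]
    - [0.2, 0, 12.15]
  jaw: [0, 0, 0, 0, 0, 0, 0, 0]

```text
time_s: 21.05
eef_pos: [0.4867, 0.4034, 0.0796]
eef_rot: [0.001, 0.145, 0.989, 0.0]
wrist_force: [-0.4, 0.0, -3.1]
opening: 0.268
grasp_force: 61.1
```

Request:
send_rows:
  dr:
    - [0, 0, 0]
    - [0, 0, 0]
    - [0, 0, 0]
    - [0, 0, 0]
    - [0, 0, 0]
    - [0, 0, 0]
    - [0, 0, 0]
    - [0, 0, 0]
  xyz:
    - [0, 0, 0]
    - [0, 0, 0]
    - [0, 0, 0]
    - [0, 0, 0]
    - [0, 0, 0]
    - [0, 0, -3]
    - [0, 0, -7]
    - [0, 0, -12]
  jaw: [30, 50, 80, 100, 100, 100, 100, 100]

```text
time_s: 22.05
eef_pos: [0.4856, 0.4027, 0.1988]
eef_rot: [-0.001, 0.145, 0.989, -0.001]
wrist_force: [0.8, -0.2, -0.6]
opening: 1.0
grasp_force: 0.0
```

Run:
```python
from h import *
T=snap('top','t13.png')[:,:,::-1];S=snap('side','s13.png')[:,:,::-1];c=ctrl.calibration('wrist');W=snap('wrist','w13.png')[:,:,::-1]
cv2.imwrite('pics/m13.png',np.vstack([np.hstack([cv2.resize(np.ascontiguousarray(W),(400,300)),cv2.resize(np.ascontiguousarray(S[150:375,190:490]),(400,300))]),cv2.resize(np.ascontiguousarray(T[140:275,60:420]),(800,300),interpolation=cv2.INTER_CUBIC)]))
m=cv2.inRange(cv2.cvtColor(np.ascontiguousarray(T),cv2.COLOR_BGR2HSV),(18,150,90),(35,255,255));n,l,st,ce=cv2.connectedComponentsWithStats(m)
print([(int(st[i][4]),ce[i].round(1).tolist(),px2w('top',*ce[i],.05).tolist()) for i in range(1,n) if st[i][4]>15 and 200<ce[i][1]<270])
go([.48,.2,.3])
```

```text
[(98, [216.1, 228.7], [0.519, 0.2009, 0.05]), (93, [387.0, 237.1], [0.5091, -0.2744, 0.05]), (99, [270.2, 241.2], [0.4888, 0.0505, 0.05]), (96, [335.0, 249.3], [0.4713, -0.1299, 0.05])]
t 22.2 at [0.4883 0.4043 0.2028] F [ 0.2  0.1 -0.3] op 1.0
xyz cm [ -5.11 -19.75  -9.8 ]
```

View pics/m13.png

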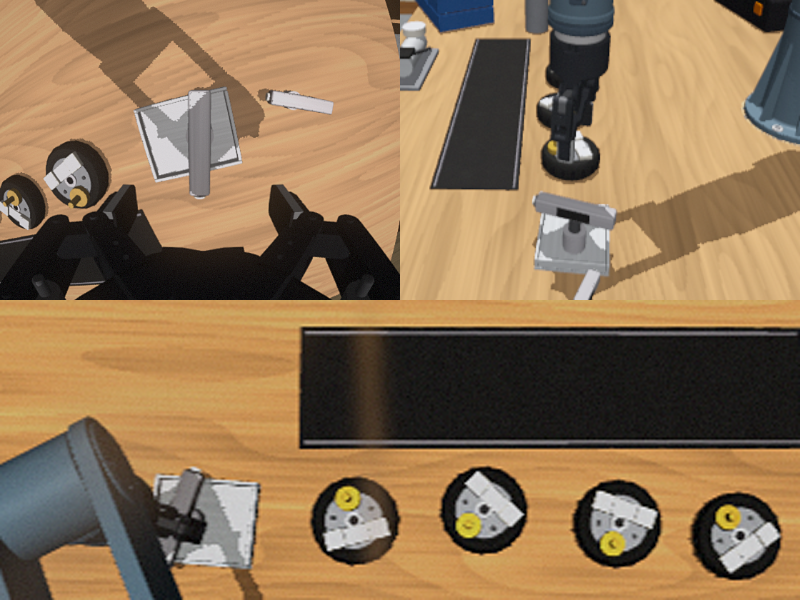

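The gauge stands upright in the tray, and no wheel has moved. Next I'll press wheel 2's clips, starting by moving over with the fingers shut.

Request:
send_rows:
  dr:
    - [0, 0, 0.7]
    - [0, 0, 1.4]
    - [0, 0, 2.1]
    - [0, 0, 2.8]
    - [0, 0, 3.5]
    - [0, 0, 4.2]
    - [0, 0, 4.6]
    - [0, 0, 4.6]
  xyz:
    - [-2.6, -5.5, 0]
    - [-5.2, -11, 0]
    - [-7.8, -16.5, 0]
    - [-10.4, -22, 0]
    - [-13, -27.5, 0]
    - [-15.6, -33.1, 0]
    - [-15.6, -33.1, 0]
    - [-15.6, -33.1, 3]
  jaw: [100, 60, 0, 0, 0, 0, 0, 0]

```text
time_s: 23.2
eef_pos: [0.5422, 0.0398, 0.1694]
eef_rot: [0.002, 0.378, 0.926, 0.0]
wrist_force: [0.1, 0.8, -0.2]
opening: 0.003
grasp_force: 0.0
```

Run:
```python
from h import *
b=np.array([0,-.0035,0])
for p in([.5027,.0009,.048],[.5417,.0411,.048],[.5093,.0335,.045],[.489,.0537,.05]):
    u=w2px('top',np.array(p)+b);print(p,u,'z0:',((u[0]-252)*4).round(),((u[1]-212)*4+358).round(),'side',w2px('side',p))
go([.5417,.0411,.061],np.radians(46))
# white pads in the side and original top pictures near wheel 2
for f,roi in(('t0.png',(255,210,300,258)),('s0.png',(295,190,335,222))):
    im=cv2.imread('pics/'+f);h=cv2.cvtColor(im,cv2.COLOR_BGR2HSV);m=cv2.inRange(h,(0,0,185),(180,35,255));x0,y0,x1,y1=roi
    M=np.zeros_like(m);M[y0:y1,x0:x1]=m[y0:y1,x0:x1];n,l,st,ce=cv2.connectedComponentsWithStats(M)
    for i in range(1,n):
        if st[i][4]>20: print(f,st[i].tolist(),ce[i].round(1),cv2.minAreaRect(np.argwhere(l==i)[:,::-1].astype(np.float32)))
```

```text
[0.5027, 0.0009, 0.048] [289.4 236.7] z0: 150.0 457.0 side [313.9 219. ]
[0.5417, 0.0411, 0.048] [275.4 222.3] z0: 94.0 399.0 side [299.9 225.7]
[0.5093, 0.0335, 0.045] [277.7 234.1] z0: 103.0 446.0 side [311.4 225.6]
[0.489, 0.0537, 0.05] [270.3 241.1] z0: 73.0 474.0 side [318.7 227.9]
t 23.2 at [0.5422 0.0398 0.1694] F [ 0.1  0.8 -0.2] op 0.003
xyz cm [ 0.15  0.04 10.84]
dr [ 0.02  0.02 -0.07]
dr [ 0.04 -0.03 29.93]
t0.png [270, 218, 25, 24, 214] [281.7 229.8] ((279.7500305175781, 231.25003051757812), (26.870054244995117, 13.435027122497559), 45.0)
s0.png [304, 192, 14, 11, 76] [310.5 197.2] ((310.8352966308594, 196.8588409423828), (6.290983200073242, 15.402064323425293), 40.601295471191406)
s0.png [309, 216, 9, 6, 33] [313.2 218.7] ((313.0, 218.5), (7.602630615234375, 4.472135543823242), 26.56505012512207)
```

Request:
send_rows:
  dr:
    - [0, 0, 0]
    - [0, 0, 0]
    - [0, 0, 0]
    - [0, 0, 0]
    - [0, 0, 0]
    - [0, 0, 0]
    - [0, 0, 0]
    - [0, 0, 0]
  xyz:
    - [0, 0, 4]
    - [0, 0, 8]
    - [0, 0, 9.5]
    - [0, 0, 10.2]
    - [0, 0, 10.8]
    - [0, 0, 11.2]
    - [0, 0, 11.2]
    - [0, 0, 11.2]
  jaw: [0, 0, 0, 0, 0, 0, 0, 0]

```text
time_s: 24.2
eef_pos: [0.5413, 0.0414, 0.0608]
eef_rot: [0.0, 0.376, 0.926, -0.0]
wrist_force: [-13.2, 0.8, 28.1]
opening: 0.003
grasp_force: 13.8
```

The first clip is home (tip at 41.8 mm, 28 N). Now the other one, 56 mm along tool −y.

Request:
send_rows:
  dr:
    - [0, 0, 0]
    - [0, 0, 0]
    - [0, 0, 0]
    - [0, 0, 0]
    - [0, 0, 0]
    - [0, 0, 0]
    - [0, 0, 0]
    - [0, 0, 0]
  xyz:
    - [0, 0, -3.5]
    - [0, -2.8, -3.5]
    - [0, -5.6, -3.5]
    - [0, -5.6, -2]
    - [0, -5.6, -1]
    - [0, -5.6, -0.4]
    - [0, -5.6, 0]
    - [0, -5.6, 0]
  jaw: [0, 0, 0, 0, 0, 0, 0, 0]

```text
time_s: 25.2
eef_pos: [0.503, 0.0013, 0.0606]
eef_rot: [-0.0, 0.376, 0.927, -0.001]
wrist_force: [-18.0, 0.1, 44.4]
opening: 0.002
grasp_force: 22.2
```

Request:
send_rows:
  dr:
    - [0, 0, 0]
    - [0, 0, 0]
    - [0, 0, 0]
    - [0, 0, 0]
    - [0, 0, 0]
    - [0, 0, 0]
    - [0, 0, 0]
    - [0, 0, 0]
  xyz:
    - [0, 0, 0]
    - [0, 0, 0]
    - [0, 0, 0]
    - [0, 0, 0]
    - [0, 0, 0]
    - [0, 0, 0]
    - [0, 0, 0]
    - [0, 0, 0]
  jaw: [0, 0, 0, 0, 0, 0, 0, 0]

```text
time_s: 26.2
eef_pos: [0.5029, 0.0013, 0.0606]
eef_rot: [0.0, 0.376, 0.927, -0.001]
wrist_force: [-17.6, 0.1, 43.2]
opening: 0.002
grasp_force: 21.8
```

```bash
cat >> h.py <<'E'
def valves(f):
    for n in('top','side'):
        I=np.ascontiguousarray(snap(n,n[0]+f)[:,:,::-1]);m=cv2.inRange(cv2.cvtColor(I,cv2.COLOR_BGR2HSV),(18,150,90),(35,255,255));k,l,st,ce=cv2.connectedComponentsWithStats(m)
        for i in range(1,k):
            w=px2w(n,*ce[i],.05 if n=='top' else .052)
            if st[i][4]>12 and .35<w[0]<.8 and abs(w[1])<.4: print(n,int(st[i][4]),ce[i].round(1),w)
E
python3 - <<'E'
from h import *
go([.5027,.0009,.061]);valves('15.png')
E
```

```text
t 26.2 at [0.5029 0.0013 0.0606] F [-17.6   0.1  43.2] op 0.002
xyz cm [-0.01 -0.05 -0.04]
top 96 [216.1 228.7] [0.5192 0.2009 0.05  ]
top 94 [387.  237.2] [ 0.5091 -0.2745  0.05  ]
top 96 [335.  249.3] [ 0.4713 -0.1299  0.05  ]
side 85 [318.6 227.7] [0.4891 0.056  0.052 ]
side 126 [306.3 259. ] [0.5193 0.206  0.052 ]
```

Both clips of wheel 2 are home and the other valves haven't moved. Next, wheel 1: go behind it with open fingers.

Request:
send_rows:
  dr:
    - [0, 0, 0]
    - [0, 0, 0]
    - [0, 0, -1.5]
    - [0, 0, -3]
    - [0, 0, -4.5]
    - [0, 0, -6]
    - [0, 0, -7.3]
    - [0, 0, -7.3]
  xyz:
    - [0, 0, -5]
    - [0, 0, -9.3]
    - [5, 1.7, -9.3]
    - [10, 3.5, -9.3]
    - [15, 5.2, -9.3]
    - [20.5, 7.1, -9.3]
    - [20.5, 7.1, -9.3]
    - [20.5, 7.1, -9.3]
  jaw: [0, 0, 20, 60, 100, 100, 100, 100]

```text
time_s: 27.3
eef_pos: [0.4044, 0.1962, 0.1496]
eef_rot: [-0.0, 0.003, 1.0, 0.0]
wrist_force: [-0.9, 0.2, -0.1]
opening: 0.998
grasp_force: 0.0
```

Run:
```python
from h import *
go([.405,.194,.03],np.radians(91.8))
```

```text
t 27.3 at [0.4044 0.1962 0.1496] F [-0.9  0.2 -0.1] op 0.998
xyz cm [-0.07 -0.22 11.96]
dr [ 0.   -0.   -0.36]
dr [-0.   -0.   29.64]
```

Request:
send_rows:
  dr:
    - [0, 0, 0]
    - [0, 0, 0]
    - [0, 0, 0]
    - [0, 0, 0]
    - [0, 0, 0]
    - [0, 0, 0]
    - [0, 0, 0]
    - [0, 0, 0]
  xyz:
    - [0, -0.2, 5]
    - [0, -0.2, 10]
    - [0, -0.2, 12]
    - [0, -0.2, 12]
    - [-1, -0.2, 12]
    - [-2, -0.2, 12]
    - [-3.5, -0.2, 12]
    - [-5, -0.2, 12]
  jaw: [100, 100, 100, 100, 100, 100, 100, 100]

```text
time_s: 28.3
eef_pos: [0.4553, 0.1928, 0.0302]
eef_rot: [-0.0, 0.004, 1.0, 0.0]
wrist_force: [-5.3, 0.4, 4.6]
opening: 0.999
grasp_force: 3.7
```

Request:
send_rows:
  dr:
    - [0, 0, 0]
    - [0, 0, 0]
    - [0, 0, 0]
    - [0, 0, 0]
    - [0, 0, 0]
    - [0, 0, 0]
    - [0, 0, 0]
    - [0, 0, 0]
  xyz:
    - [-1.5, 0, 0]
    - [-3, 0, 0]
    - [-4.5, 0, 0]
    - [-6, 0, 0]
    - [-7.5, 0, 0]
    - [-8.8, 0, 0]
    - [-9.7, 0, 0]
    - [-10, 0, 0]
  jaw: [100, 100, 100, 100, 100, 100, 100, 100]

```text
time_s: 29.3
eef_pos: [0.5547, 0.1919, 0.0298]
eef_rot: [-0.001, 0.004, 1.0, -0.0]
wrist_force: [-8.0, 0.4, 7.9]
opening: 1.002
grasp_force: 5.2
```

Run:
```python
from h import *
go([.62,.194,.03],np.radians(90));valves('16.png')
```

```text
t 29.3 at [0.5547 0.1919 0.0298] F [-8.   0.4  7.9] op 1.002
xyz cm [-6.53  0.26 -0.03]
dr [-0.   -0.02 -0.08]
dr [-0.03  0.   29.92]
top 93 [387.  237.1] [ 0.5091 -0.2744  0.05  ]
top 97 [270.1 241.2] [0.4888 0.0505 0.05  ]
top 97 [335.  249.3] [ 0.4714 -0.1298  0.05  ]
side 50 [312.5 179.3] [ 0.5102 -0.2708  0.052 ]
side 71 [324.2 197.7] [ 0.4713 -0.1297  0.052 ]
side 89 [318.8 227.7] [0.4885 0.0556 0.052 ]
side 126 [262.9 256.8] [0.627  0.2022 0.052 ]
```

Wheel 1 is following: its valve has advanced 108 mm and the finger offset is 44 mm. Push 67 mm more, then back off.

Request:
send_rows:
  dr:
    - [0, 0, 0]
    - [0, 0, 0]
    - [0, 0, 0]
    - [0, 0, 0]
    - [0, 0, 0]
    - [0, 0, 0]
    - [0, 0, 0]
    - [0, 0, 0]
  xyz:
    - [-1.2, 0, 0]
    - [-2.4, 0, 0]
    - [-3.6, 0, 0]
    - [-4.8, 0, 0]
    - [-5.7, 0, 0]
    - [-6.3, 0, 0]
    - [-6.6, 0, 0]
    - [-6.7, 0, 0]
  jaw: [100, 100, 100, 100, 100, 100, 100, 100]

```text
time_s: 30.4
eef_pos: [0.6214, 0.1913, 0.0297]
eef_rot: [-0.0, 0.004, 1.0, -0.0]
wrist_force: [-5.1, -0.5, 3.4]
opening: 0.996
grasp_force: 5.4
```

Request:
send_rows:
  dr:
    - [0, 0, 0]
    - [0, 0, 0]
    - [0, 0, 0]
    - [0, 0, 0]
    - [0, 0, 0]
    - [0, 0, 0]
    - [0, 0, 0]
    - [0, 0, 0]
  xyz:
    - [1, 0, 0]
    - [3, 0, 0]
    - [5, 0, 0]
    - [5, 0, -5]
    - [5, 0, -11]
    - [5, 0, -17]
    - [5, 0, -17]
    - [5, 0, -17]
  jaw: [100, 100, 100, 100, 100, 100, 100, 100]

```text
time_s: 31.4
eef_pos: [0.5712, 0.1917, 0.1996]
eef_rot: [0.0, 0.004, 1.0, 0.0]
wrist_force: [-0.4, -0.3, -0.6]
opening: 0.998
grasp_force: 0.0
```

Run:
```python
from h import *
go([.405,-.137,.2],np.radians(90));valves('17.png')
```

```text
t 31.4 at [0.5712 0.1917 0.1996] F [-0.4 -0.3 -0.6] op 0.998
xyz cm [ 16.36 -33.    -0.06]
dr [ 0.    0.01 -0.08]
dr [ 1.000e-02 -0.000e+00  2.992e+01]
top 94 [387.  237.2] [ 0.5091 -0.2745  0.05  ]
top 97 [270.1 241.2] [0.4888 0.0505 0.05  ]
top 96 [335.  249.3] [ 0.4713 -0.1299  0.05  ]
side 49 [312.6 179.2] [ 0.51   -0.2713  0.052 ]
side 71 [324.2 197.7] [ 0.4713 -0.1297  0.052 ]
side 89 [318.8 227.6] [0.4885 0.0551 0.052 ]
side 123 [236.5 256. ] [0.6933 0.202  0.052 ]
```

Wheel 1 is placed (valve at 0.693, so centre ≈ 0.666). Now wheel 3.

Request:
send_rows:
  dr:
    - [0, 0, 0]
    - [0, 0, 0]
    - [0, 0, 0]
    - [0, 0, 0]
    - [0, 0, 0]
    - [0, 0, 0]
    - [0, 0, 0]
    - [0, 0, 0]
  xyz:
    - [2.8, -5.5, 0]
    - [5.5, -10.9, 0]
    - [8.3, -16.4, 0]
    - [11, -21.8, 0]
    - [13.8, -27.3, 0]
    - [16.6, -32.7, 0]
    - [16.6, -32.7, 0]
    - [16.6, -32.7, 0]
  jaw: [100, 100, 100, 100, 100, 100, 100, 100]

```text
time_s: 32.5
eef_pos: [0.4023, -0.1336, 0.1987]
eef_rot: [-0.001, 0.005, 1.0, 0.001]
wrist_force: [-0.4, 0.4, 0.5]
opening: 0.997
grasp_force: 0.0
```

Request:
send_rows:
  dr:
    - [0, 0, 0]
    - [0, 0, 0]
    - [0, 0, 0]
    - [0, 0, 0]
    - [0, 0, 0]
    - [0, 0, 0]
    - [0, 0, 0]
    - [0, 0, 0]
  xyz:
    - [0, 0, 6]
    - [0, 0, 12]
    - [0, 0, 16]
    - [0, 0, 17]
    - [-1, 0, 17]
    - [-2, 0, 17]
    - [-3.5, 0, 17]
    - [-5, 0, 17]
  jaw: [100, 100, 100, 100, 100, 100, 100, 100]

```text
time_s: 33.5
eef_pos: [0.4546, -0.1348, 0.0308]
eef_rot: [0.001, 0.004, 1.0, -0.001]
wrist_force: [-4.1, -1.6, 3.3]
opening: 1.001
grasp_force: 2.0
```

Request:
send_rows:
  dr:
    - [0, 0, 0]
    - [0, 0, 0]
    - [0, 0, 0]
    - [0, 0, 0]
    - [0, 0, 0]
    - [0, 0, 0]
    - [0, 0, 0]
    - [0, 0, 0]
  xyz:
    - [-1.5, 0, 0]
    - [-3, 0, 0]
    - [-4.5, 0, 0]
    - [-6, 0, 0]
    - [-7.5, 0, 0]
    - [-8.8, 0, 0]
    - [-9.7, 0, 0]
    - [-10, 0, 0]
  jaw: [100, 100, 100, 100, 100, 100, 100, 100]

```text
time_s: 34.5
eef_pos: [0.5531, -0.1349, 0.0298]
eef_rot: [-0.001, 0.004, 1.0, 0.0]
wrist_force: [-6.7, -1.4, 7.7]
opening: 1.001
grasp_force: 4.9
```

Run:
```python
from h import *
go([.63,-.135,.03],np.radians(90));valves('18.png')
```

```text
t 34.5 at [ 0.5531 -0.1349  0.0298] F [-6.7 -1.4  7.7] op 1.001
xyz cm [-7.69  0.05 -0.03]
dr [ 0.   -0.02 -0.07]
dr [-3.000e-02 -1.000e-02  2.993e+01]
top 97 [220.  166.7] [0.6931 0.197  0.05  ]
top 94 [387.  237.2] [ 0.5091 -0.2745  0.05  ]
top 98 [270.2 241.2] [0.4887 0.0504 0.05  ]
side 47 [312.6 179.4] [ 0.5101 -0.2701  0.052 ]
side 26 [291.1 198.6] [ 0.5761 -0.1186  0.052 ]
side 89 [318.8 227.6] [0.4885 0.0551 0.052 ]
side 122 [236.5 256. ] [0.6933 0.2021 0.052 ]
```

Request:
send_rows:
  dr:
    - [0, 0, 0]
    - [0, 0, 0]
    - [0, 0, 0]
    - [0, 0, 0]
    - [0, 0, 0]
    - [0, 0, 0]
    - [0, 0, 0]
    - [0, 0, 0]
  xyz:
    - [-1.4, 0, 0]
    - [-2.8, 0, 0]
    - [-4.2, 0, 0]
    - [-5.6, 0, 0]
    - [-6.7, 0, 0]
    - [-7.4, 0, 0]
    - [-7.8, 0, 0]
    - [-7.9, 0, 0]
  jaw: [100, 100, 100, 100, 100, 100, 100, 100]

```text
time_s: 35.6
eef_pos: [0.6319, -0.1357, 0.0297]
eef_rot: [-0.0, 0.004, 1.0, 0.0]
wrist_force: [-5.0, 0.3, 3.6]
opening: 0.998
grasp_force: 5.2
```

Request:
send_rows:
  dr:
    - [0, 0, 0]
    - [0, 0, 0]
    - [0, 0, 0]
    - [0, 0, 0]
    - [0, 0, 0]
    - [0, 0, 0]
    - [0, 0, 0]
    - [0, 0, 0]
  xyz:
    - [1, 0, 0]
    - [3, 0, 0]
    - [5, 0, 0]
    - [5, 0, -5]
    - [5, 0, -11]
    - [5, 0, -17]
    - [5, 0, -17]
    - [5, 0, -17]
  jaw: [100, 100, 100, 100, 100, 100, 100, 100]

```text
time_s: 36.6
eef_pos: [0.5815, -0.1352, 0.1996]
eef_rot: [0.0, 0.004, 1.0, -0.0]
wrist_force: [0.0, -0.4, 0.3]
opening: 1.001
grasp_force: 0.0
```

Run:
```python
from h import *
go([.395,-.286,.2],np.radians(90));valves('19.png')
```

```text
t 36.6 at [ 0.5815 -0.1352  0.1996] F [ 0.  -0.4  0.3] op 1.001
xyz cm [ 18.53 -15.23  -0.06]
dr [-0.    0.01 -0.08]
dr [1.000e-02 0.000e+00 2.992e+01]
top 95 [220.  166.6] [0.6934 0.1971 0.05  ]
top 60 [388.6 237.7] [ 0.5076 -0.2789  0.05  ]
top 98 [270.2 241.2] [0.4887 0.0504 0.05  ]
side 48 [312.5 179.2] [ 0.5101 -0.2711  0.052 ]
side 62 [268.8 197. ] [ 0.6483 -0.1268  0.052 ]
side 89 [318.8 227.6] [0.4885 0.0551 0.052 ]
side 121 [236.5 255.8] [0.6935 0.2013 0.052 ]
```

Wheel 3 is placed (valve at 0.648, so centre ≈ 0.674). Now wheel 4.

Request:
send_rows:
  dr:
    - [0, 0, 0]
    - [0, 0, 0]
    - [0, 0, 0]
    - [0, 0, 0]
    - [0, 0, 0]
    - [0, 0, 0]
    - [0, 0, 0]
    - [0, 0, 0]
  xyz:
    - [4, -3.3, 0]
    - [8, -6.6, 0]
    - [12, -9.9, 0]
    - [16, -13, 0]
    - [18.5, -15.2, 0]
    - [18.5, -15.2, 0]
    - [18.5, -15.2, 0]
    - [18.5, -15.2, 0]
  jaw: [100, 100, 100, 100, 100, 100, 100, 100]

```text
time_s: 37.7
eef_pos: [0.3962, -0.285, 0.1992]
eef_rot: [-0.0, 0.003, 1.0, 0.0]
wrist_force: [-0.3, -0.5, 0.0]
opening: 0.997
grasp_force: 0.0
```

Request:
send_rows:
  dr:
    - [0, 0, 0]
    - [0, 0, 0]
    - [0, 0, 0]
    - [0, 0, 0]
    - [0, 0, 0]
    - [0, 0, 0]
    - [0, 0, 0]
    - [0, 0, 0]
  xyz:
    - [0, 0, 6]
    - [0, 0, 12]
    - [0, 0, 16]
    - [0, 0, 17]
    - [-1, 0, 17]
    - [-2, 0, 17]
    - [-3.5, 0, 17]
    - [-5, 0, 17]
  jaw: [100, 100, 100, 100, 100, 100, 100, 100]

```text
time_s: 38.7
eef_pos: [0.4472, -0.287, 0.031]
eef_rot: [0.0, 0.004, 1.0, -0.001]
wrist_force: [-3.4, -1.4, 2.8]
opening: 0.996
grasp_force: 1.8
```

Request:
send_rows:
  dr:
    - [0, 0, 0]
    - [0, 0, 0]
    - [0, 0, 0]
    - [0, 0, 0]
    - [0, 0, 0]
    - [0, 0, 0]
    - [0, 0, 0]
    - [0, 0, 0]
  xyz:
    - [-1.5, 0, 0]
    - [-3, 0, 0]
    - [-4.5, 0, 0]
    - [-6, 0, 0]
    - [-7.5, 0, 0]
    - [-8.8, 0, 0]
    - [-9.7, 0, 0]
    - [-10, 0, 0]
  jaw: [100, 100, 100, 100, 100, 100, 100, 100]

```text
time_s: 39.7
eef_pos: [0.5462, -0.2869, 0.0301]
eef_rot: [-0.001, 0.004, 1.0, 0.0]
wrist_force: [-7.2, -0.2, 8.2]
opening: 1.001
grasp_force: 4.9
```

Run:
```python
from h import *
go([.636,-.286,.03],np.radians(90));valves('20.png')
```

```text
t 39.7 at [ 0.5462 -0.2869  0.0301] F [-7.2 -0.2  8.2] op 1.001
xyz cm [-8.98  0.15 -0.  ]
dr [ 0.   -0.01 -0.07]
dr [-2.000e-02 -0.000e+00  2.993e+01]
top 97 [220.  166.7] [0.6931 0.197  0.05  ]
top 88 [336.  186.1] [ 0.6485 -0.1295  0.05  ]
top 85 [384.4 200.6] [ 0.6113 -0.2664  0.05  ]
top 98 [270.2 241.2] [0.4887 0.0504 0.05  ]
side 50 [283.4 179.8] [ 0.6117 -0.2622  0.052 ]
side 63 [268.9 197.1] [ 0.6481 -0.1263  0.052 ]
side 88 [318.8 227.6] [0.4887 0.0551 0.052 ]
side 123 [236.5 256. ] [0.6933 0.202  0.052 ]
```

Request:
send_rows:
  dr:
    - [0, 0, 0]
    - [0, 0, 0]
    - [0, 0, 0]
    - [0, 0, 0]
    - [0, 0, 0]
    - [0, 0, 0]
    - [0, 0, 0]
    - [0, 0, 0]
  xyz:
    - [-1.5, 0, 0]
    - [-3, 0, 0]
    - [-4.5, 0, 0]
    - [-6, 0, 0]
    - [-7.3, 0, 0]
    - [-8.3, 0, 0]
    - [-8.8, 0, 0]
    - [-9, 0, 0]
  jaw: [100, 100, 100, 100, 100, 100, 100, 100]

```text
time_s: 40.8
eef_pos: [0.6357, -0.2876, 0.0297]
eef_rot: [-0.0, 0.004, 1.0, 0.0]
wrist_force: [-6.3, 0.7, 5.5]
opening: 1.001
grasp_force: 5.8
```

Request:
send_rows:
  dr:
    - [0, 0, 0]
    - [0, 0, 0]
    - [0, 0, 0]
    - [0, 0, 0]
    - [0, 0, 0]
    - [0, 0, 0]
    - [0, 0, 0]
    - [0, 0, 0]
  xyz:
    - [1, 0, 0]
    - [3, 0, 0]
    - [5, 0, 0]
    - [8, 0, -5]
    - [13, 0, -8]
    - [18, 0, -12]
    - [23, 0, -15]
    - [28, 0, -18]
  jaw: [100, 100, 100, 100, 100, 100, 100, 100]

```text
time_s: 41.8
eef_pos: [0.354, -0.2851, 0.2105]
eef_rot: [0.001, 0.004, 1.0, -0.001]
wrist_force: [-0.0, -1.7, -0.1]
opening: 0.999
grasp_force: 0.0
```

Run:
```python
from h import *
valves('21.png');T=cv2.imread('pics/t21.png');S=cv2.imread('pics/s21.png')
cv2.imwrite('pics/m21.png',np.vstack([cv2.resize(T[135:275,110:490],(800,295),interpolation=cv2.INTER_CUBIC),cv2.resize(S[140:360,190:490],(409,300))[:, :] if 0 else cv2.copyMakeBorder(cv2.resize(S[140:360,190:490],(409,300)),0,0,0,391,cv2.BORDER_CONSTANT)]))
print(state()[0]['wrist_force'])
```

```text
top 95 [220.1 166.7] [0.6932 0.1969 0.05  ]
top 89 [384.8 169.4] [ 0.7003 -0.267   0.05  ]
top 87 [336. 186.] [ 0.6486 -0.1295  0.05  ]
top 98 [270.2 241.2] [0.4887 0.0504 0.05  ]
side 50 [258.3 179.4] [ 0.7   -0.262  0.052]
side 63 [268.9 197. ] [ 0.6481 -0.1269  0.052 ]
side 87 [318.8 227.5] [0.4887 0.0547 0.052 ]
side 122 [236.5 255.9] [0.6933 0.2017 0.052 ]
[ 0.22828049 -0.9950501   0.01255854]
```

View pics/m21.png

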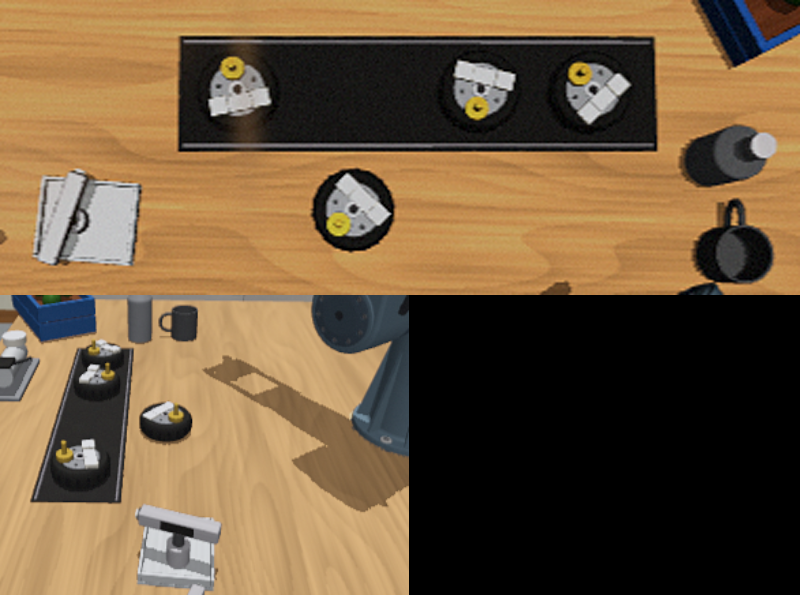

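The picture shows the three soft wheels well inside the mat, with hubs at rows 88–90 of 38–150. The firm wheel sits off the mat, the gauge stands upright in the tray, and the flask and mug look untouched.

```bash
python3 -c "
from bench import ctrl
print(ctrl.hand_in())"
```

```text
the job is handed in; nothing more can be done
None
```

I handed the job in; no verdict was shown. Wheels 1, 3 and 4 read soft and are on the mat with covers loose, wheel 2 read firm and stays off it with both clips home, the gauge stands upright in its tray, the flask and mug looked undisturbed, and no spanner was in this scene.

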